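Hold a sign plate under the hand press

TASK

Lay the blue sign plate flat in the pocket of the press's sliding tray, push the tray fully home under the press, then push the red palm knob straight down until the pad sits on the plate and the yellow stem under the knob is about half sunk into its steel cup (never right down to its stop). Keep it pressed like that for at least three seconds so that the plate's backing takes, and finish with the knob still held down: do not let go. Leave the yellow plate, mug, stapler and tape dispenser where they are.

Things in the scene. Friction and masses are not known exactly. Their poses are not given: they have to be found in the camera images.
- plate_center (a point): Centre of the blue sign plate, the one to be pressed: a loose rigid slab 50 (its x) x 90 (its y) x 14 mm thick, 50 to 120 g, lying flat on the table. z is up. The point lies 7 mm above its underside. Grip it across the 50 mm.
- spare_center (a point): Centre of the yellow sign plate, same size and form as the blue one; a bystander. It and the blue plate may stand in either place.
- pocket (a point): Centre of the pocket floor, 23 mm above the table, on the green press's aluminium tray; x, y are the press's axes, z up. The tray slides along y, +y into the press. It takes the plate with its 90 mm along y, 3.5 mm to spare each side. Black fences 6 mm high stand mid-ends and near the corners; the middle 60 mm of the long sides is open for fingers. The floor reaches 52 mm each way in x.
- push_block (a point): Centre of the orange upright block on the tray's outer end, for pushing or pulling the tray: 40 (x) x 12 (y) mm, top 58 mm and this point 40.5 mm above the table, 108 mm from the pocket's centre towards -y; axes as for pocket. Its outer (-y) face is free for a push towards +y. The green press base below it is 15 mm high.
- shuttle (a joint): How far the tray is out of the press, in m: 0 = fully home, with the pocket's centre right under the ram; 0.145 = fully out. Sliding friction about 1.5 N; it stays where it is left. It starts 0.115 to 0.14 out.
- cap_top (a point): Centre of the flat top of the red palm knob (52 mm diameter, 16 mm high) over the press head, on the ram's vertical axis; axes as for pocket. Unpressed it is 198 mm above the table. The head below is a green block, top 115 mm high, 30 mm either side of the ram in y and 28 mm to +x; its column, as high, stands 72 to 100 mm to -x of the ram.
- ram (a joint): How far the ram with its pad has gone down, in m: 0 = up, 0.025 = its stop. The black rubber pad at its lower end (40 mm diameter) is 52 mm above the table when up, and meets the top of a plate seated under it at about 0.015. Its return spring pushes up with 2 N at the top, rising by 0.15 N per mm.
- knob (a joint): How far the red knob's yellow stem has sunk into the ram's steel cup, in m: 0 = none, 0.007 = half, 0.014 = its stop. A stiffer spring lies between: it gives at 6 N, then 0.7 N per mm, so the ram goes down first and the stem sinks once the pad is stopped by the plate. Half sunk takes about 11 N on the knob.
- mug: A white mug, 76 mm diameter, 90 mm high, a bystander; origin at the centre of its foot.
- stapler_center (a point): A blue and black stapler, 34 x 130 x 48 mm, a bystander; its centre.
- tape_center (a point): A grey tape dispenser, 130 x 55 mm, about 85 mm high, a bystander; a point 30 mm above the table at its middle.
Things that resemble listed ones, but are neither listed nor needed, are in the scene too. Of the things that look like the part that bears plate_center, the smallest one is meant.

How it is judged:
By the outcome, as a careful person would: the job done as asked, in the order asked, and still so for the second after the job is handed in, while the arm keeps its last pose, push and grip.
It also fails if it takes over 70 s, if anything falls off the work surface, if the arm or the gripper's body presses on something with over 40 N, if the wrist force passes 120 N, or if a joint passes its speed limit or range.

ROBOT

A 6-joint arm with a two-finger parallel gripper is mounted at the origin on the work surface. World frame = base frame: x ahead of the robot, y to its left, z up, the work surface at z = 0. Lengths are in m, angles in rad, forces in N, time in s.
With the tool pointing down it reaches from about 0.325 to 0.85 m from the base axis. Payload 4.4 kg.
Tool frame: the origin (TCP) lies midway between the tips of the shut fingers; the grasp point (between the pads) lies behind it (arm.grasp_offset is the z of the grasp point in the tool frame, in m); z points along the fingers, x is the direction in which the jaws open and shut, and the axes are right-handed (so a half turn about z gives the same grasp; the last joint's range is limited). The gripper opens to 94 mm and grips with 3 to 60 N. Pads are 16 mm wide; open, the fingers measure 119 mm over their backs; the gripper's body (75 mm by 177 mm) begins 78 mm behind the grasp point.
Start: joints at [-1.49, 0.207, 1.542, -0, 1.393, -0.15], TCP at [0.132, -0.56, 0.168] pointing down, gripper open.
Joint ranges: [-2.73, 2.73], [-0.86, 2.22], [0.23, 2.46], [-1.11, 4.25], [0.08, 2.63], [-2.82, 2.82]. Speed limits (rad/s): [2.79, 2.79, 3.14, 3.14, 3.14, 3.14].

INTERFACE

Orientations are given as a unit quaternion [x, y, z, w].
In Python, from rig import arm, viewer, masks_of, tip_of gives the robot as it stands.
- The arm moves only by the shell command python3 -m crank 'ROWS' [FORCE]. ROWS is JSON, one flat list of numbers, 7 for each row, row after row: the finger opening in m, from 0 to 0.094, then the shift along the tool's x, y, z in m, then the turn, a rotation vector about the tool's x, y, z in rad. A call has exactly 8 rows; each row is the pose to reach, as a shift and turn from the pose measured when the call began, along the tool's axes at that moment; what a row does not reach only later rows make up. A row lasts 1/12 s, in which the tool goes at most 41.7 mm and 7.16 degrees, less where a joint would pass 70% of its speed; a pose out of reach is approached as far as the arm can. A call with a gripper value outside its range is refused whole. The fingers move at their own pace and stop on an object; FORCE is the grip in N (left out, the last holds). Time passes only in rows, so rows that repeat a pose let the fingers close, or fill a call up. It gives the time, the measured TCP pose, the force and the opening at its end, in the units of the state.
- arm.read_state(): the state, without advancing time (a new reading comes with each control period).
- viewer.grab_frame(name): name is "side" or "top" or "wrist"; returns the picture (480x640x3 uint8, blue, green, red); there is no depth.
- viewer.camera_params(name): a dict with "fx", "fy", "cx", "cy" (pixels), "cam_to_world" (4x4, takes a point from camera to world coordinates); the wrist camera has in their place "tool_from_camera" (4x4, takes a point from camera to tool coordinates, whose origin is the TCP and whose axes are the tool frame's). Camera axes: x right, y up, looking along -z (the intrinsics and any distortion apply to the point x, -y, -z); pixel columns grow to the right and rows downward; lengths in m; the calibration is good to about 2 mm. A picture is of the moment at which its call begins: read the wrist's pose just before it. camera_params takes no time and is no camera call.
- arm.job_done(): hands the job in, once; it reports no verdict.
Trained networks look in the newest picture that a camera, given by its name, has taken for a name from the list of things; names that differ only in an ending like _2 or _b are one class to them, and where a whole thing is asked for, a point or a joint stands for the part that bears it (a point fixed in the world has none). Each returns a list of dicts, best first, with "confidence" (0 to 1); they miss things now and then, are a little off and sometimes report something else, mostly with a low value. They report only what shows in the picture. A call takes as long as a camera call. They do not tell look-alikes from the thing itself.
- masks_of(camera, name): "mask" (480x640 bool, what is visible of it) and "rect" ([left, top, right, bottom] in pixels, round what is visible of it).
- tip_of(camera, name): "xy" ([column, row] in pixels: a listed point, or the origin of a listed thing).
The state is a dict: "time": time; "joints": joint angles; "dq": joint speeds; "effort": joint torques, N m; "ee_pos": TCP position; "eef_rot": TCP orientation; "ft_force": force on the tool from outside, world axes, zero at the start; "wrist_torque": the same for the moment, N m; "finger_gap": finger opening in m.
Only numpy, scipy, OpenCV 4.12 (cv2) and the standard library are available. Lean on these libraries where they do the work, as an engineer would, in place of code of your own. Each camera call takes 0.05 s, during which the arm holds its last target.

## Working session

There is one attempt and no reset: what is moved stays moved. The work goes in short steps, Python scripts to look and compute and a shell command to move; the robot and the scene stay as the last step left them, time stands still between calls to the robot, and variables do not carry over. Pictures are saved under pics/ and viewed, and the job is handed in when it is done.

```bash
ls; mkdir -p pics; python3 - <<'E'
from rig import arm, viewer, masks_of, tip_of
import cv2
for c in ["side","top","wrist"]:
    cv2.imwrite(f"pics/{c}0.png", viewer.grab_frame(c))
    p=viewer.camera_params(c); print(c,p)
s=arm.read_state(); print(s, arm.grasp_offset)
E
```

```text
pics
side {'fx': 549.7196950615036, 'fy': 549.7196950615036, 'cx': 319.6557244259804, 'cy': 245.84438021834256, 'cam_to_world': array([[ 0.99585863,  0.04307774, -0.08006187,  0.48792714],
       [-0.09087774,  0.4969822 , -0.86298895, -1.26375962],
       [ 0.00261371,  0.86669083,  0.49883882,  0.86126675],
       [ 0.        ,  0.        ,  0.        ,  1.        ]])}
top {'fx': 456.5703310457241, 'fy': 456.5703310457241, 'cx': 314.94769209019944, 'cy': 239.09924570995892, 'cam_to_world': array([[ 1.90824079e-02,  9.97594682e-01, -6.66386691e-02,
         5.19081467e-01],
       [-9.99593508e-01,  2.04477607e-02,  1.98672375e-02,
        -3.04907175e-04],
       [ 2.11820621e-02,  6.62324663e-02,  9.97579361e-01,
         1.22945935e+00],
       [ 0.00000000e+00,  0.00000000e+00,  0.00000000e+00,
         1.00000000e+00]])}
wrist {'fx': 404.42613783034676, 'fy': 404.42613783034676, 'cx': 316.29354113678886, 'cy': 236.2989549695328, 'tool_from_camera': array([[ 9.99998408e-01,  1.47842879e-03, -9.99556925e-04,
         1.78033934e-03],
       [ 1.16297473e-03, -9.64693128e-01, -2.6
[... 218 characters left out ...]
: 0.15, 'joints': array([-1.48951199e+00,  2.07257796e-01,  1.54261871e+00,  1.28459769e-05,
        1.39348480e+00, -1.50508993e-01]), 'dq': array([ 5.39717260e-04, -1.81253174e-03, -3.57626911e-03, -8.48944045e-05,
        1.51942740e-03, -3.89397188e-04]), 'effort': array([ 1.16222116e-03, -3.71308243e+01, -2.81812674e+01,  6.99339970e-02,
        3.27113725e-02, -1.01083542e-04]), 'ee_pos': array([ 0.13202318, -0.55893294,  0.16734192]), 'eef_rot': array([ 7.84130119e-01, -6.20595822e-01, -5.98675271e-04, -6.50887835e-04]), 'ft_force': array([-0.26331871, -0.05133324,  0.14949239]), 'wrist_torque': array([ 0.03692117, -0.02473589,  0.00403998]), 'finger_gap': 0.09402092832845559} -0.0188
```

View pics/side0.png

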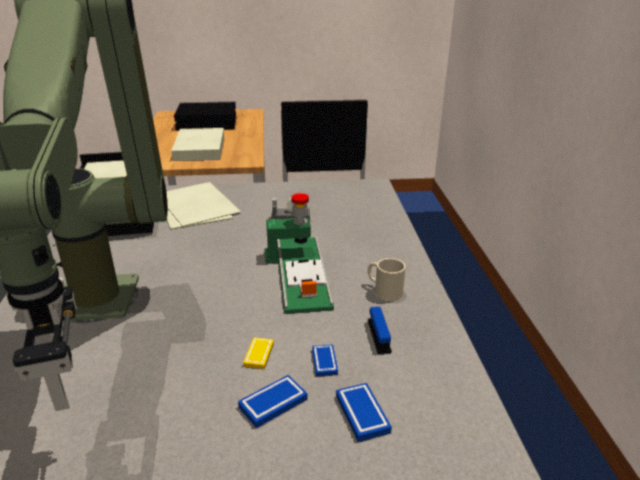

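View pics/top0.png

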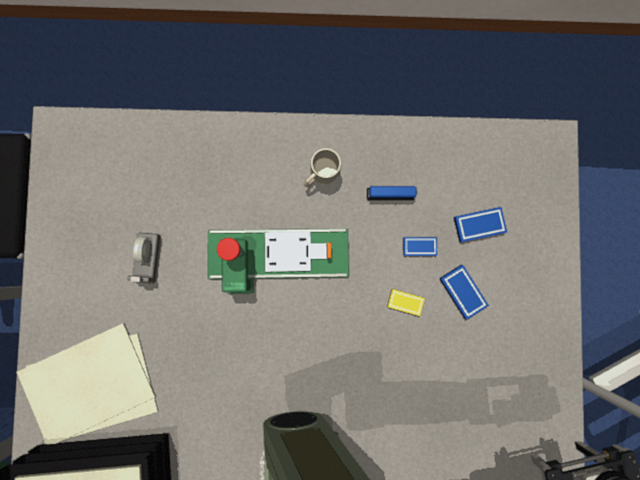

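View pics/wrist0.png

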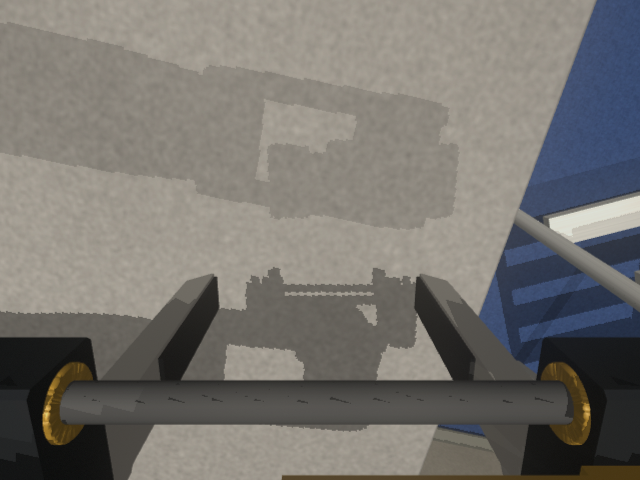

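Blue candidates in the top picture are the small plate at (420,246) and two larger ones at (480,225) and (464,292). The stapler at (392,192) is also blue. The smallest plate, at (420,246), is the one meant. Next I'll crop it and measure.

```bash
cat > h.py <<'E'
from rig import arm, viewer, masks_of, tip_of
import numpy as np, cv2
from scipy.spatial.transform import Rotation as R
def cam(c, st=None):
    p=viewer.camera_params(c)
    if c=="wrist":
        st=st or arm.read_state()
        T=np.eye(4);T[:3,:3]=R.from_quat(st["eef_rot"]).as_matrix();T[:3,3]=st["ee_pos"]
        M=T@p["tool_from_camera"]
    else: M=p["cam_to_world"]
    return p,M
def at_z(c,uv,z,st=None):
    p,M=cam(c,st); uv=np.atleast_2d(uv).astype(float)
    d=np.c_[(uv[:,0]-p["cx"])/p["fx"],-(uv[:,1]-p["cy"])/p["fy"],-np.ones(len(uv))]@M[:3,:3].T
    o=M[:3,3]; return o+d*((z-o[2])/d[:,2])[:,None]
def proj(c,P,st=None):
    p,M=cam(c,st); q=(np.atleast_2d(P)-M[:3,3])@M[:3,:3]
    return np.c_[p["cx"]+p["fx"]*q[:,0]/-q[:,2],p["cy"]-p["fy"]*q[:,1]/-q[:,2]]
def rows(P,yaw=None):
    """shift in tool axes to world point P (TCP)"""
    s=arm.read_state(); r=R.from_quat(s["eef_rot"])
    return r.inv().apply(np.array(P)-s["ee_pos"])
def rect(c,mask,z,st=None):
    cs,_=cv2.findContours(mask.astype(np.uint8),cv2.RETR_EXTERNAL,cv2.CHAIN_APPROX_NONE)
    k=max(cs,key=cv2.contourArea)[:,0,:]
    w=at_z(c,k,z,st)[:,:2]
    return cv2.minAreaRect((w*1000).astype(np.float32)), at_z(c,[k.mean(0)],z,st)[0]
E
python3 - <<'E'
from h import *
for c in ["side","top"]:
    im=viewer.grab_frame(c)
    for n in ["plate_center","spare_center","pocket","push_block","cap_top","shuttle","mug","stapler_center","tape_center"]:
        z={"plate_center":.007,"spare_center":.007,"pocket":.023,"push_block":.0405,"cap_top":.198,"tape_center":.03,"stapler_center":.024}.get(n,0)
        for d in tip_of(c,n) if n!="shuttle" else []:
            print(c,n,round(d["confidence"],2),np.round(d["xy"],1),np.round(at_z(c,d["xy"],z)[0],4))
im=viewer.grab_frame("top")
for d in masks_of("top","plate_center"):
    print("plate",round(d["confidence"],2),d["rect"],rect("top",d["mask"],.014))
cv2.imwrite("pics/crop1.png",cv2.resize(im[180:330,200:520],None,fx=2.5,fy=2.5,interpolation=cv2.INTER_CUBIC))
E
```

```text
side plate_center 0.86 [362.3 414.5] [ 0.6489 -0.4777  0.007 ]
side plate_center 0.58 [323.6 358. ] [ 0.5871 -0.3016  0.007 ]
side spare_center 0.56 [259.5 352.7] [ 0.4402 -0.2704  0.007 ]
side spare_center 0.4 [378.9 328.2] [ 0.7339 -0.2051  0.007 ]
side pocket 0.66 [388.3 291.4] [ 0.7831 -0.0726  0.023 ]
side pocket 0.56 [304.6 270.7] [0.5671 0.0495 0.023 ]
side push_block 0.79 [310.2 288.1] [ 0.5745 -0.0644  0.0405]
side cap_top 0.55 [300.9 195.3] [0.5671 0.1787 0.198 ]
side mug 0.86 [391.8 292.1] [ 0.8001 -0.044   0.    ]
side stapler_center 0.92 [380.7 328.6] [ 0.7331 -0.2281  0.024 ]
side tape_center 0.58 [290.6 210.1] [0.5447 0.4267 0.03  ]
top plate_center 0.83 [480.6 223.3] [ 0.6529 -0.4729  0.007 ]
top plate_center 0.78 [421.1 246.3] [ 0.5872 -0.311   0.007 ]
top plate_center 0.69 [464.6 291.3] [ 0.4687 -0.4287  0.007 ]
top spare_center 0.92 [406.1 300. ] [ 0.4427 -0.2713  0.007 ]
top spare_center 0.22 [419.9 247.2] [ 0.5847 -0.3078  0.007 ]
top pocket 0.91 [286.9 248.4] [0.5735 0.0493 0.023 ]
top push_block 0.96 [328.9 248.1] [ 0.5757 -0.0608  0.0405]
top cap_top 0.69 [227.4 248.4] [0.5629 0.1759 0.198 ]
top mug 0.59 [322.1 169.7] [ 0.7913 -0.0407  0.    ]
top stapler_center 0.8 [389.4 189.4] [ 0.7369 -0.221   0.024 ]
top tape_center 0.78 [141.4 256.7] [0.544  0.4272 0.03  ]
top tape_center 0.2 [418.9 245.8] [ 0.5871 -0.2994  0.03  ]
plate 0.92 [448.9, 209.9, 505.4, 243.0] (((647.7526245117188, -467.1986389160156), (71.85784149169922, 135.17405700683594), 12.481504440307617), array([ 0.64784664, -0.4664505 ,  0.014     ]))
plate 0.77 [401.1, 236.7, 437.8, 257.1] (((587.51806640625, -305.22467041015625), (48.29990768432617, 89.01212310791016), 1.1797634363174438), array([ 0.58756493, -0.30425692,  0.014     ]))
plate 0.67 [441.7, 263.9, 488.7, 318.7] (((467.940673828125, -423.0332946777344), (132.40924072265625, 77.6264877319336), 32.593284606933594), array([ 0.46705427, -0.42250246,  0.014     ]))
```

View pics/crop1.png

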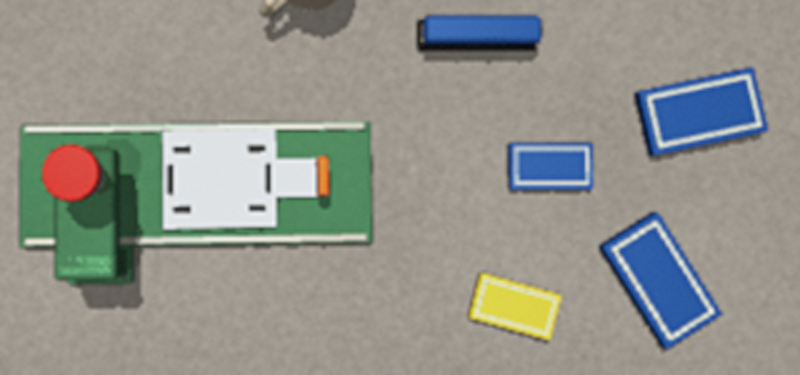

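The crop shows the small blue plate at (551,166) in the crop, with a white border. It measures about 48x89 mm, which matches the listed plate; the other two are about 72x133 mm. I'll move above it now.

```bash
cat >> h.py <<'E'
def plan(P,xdeg=None,s=None):
    """tool-axis shift and rotvec to TCP P, tool down with tool x at heading xdeg"""
    s=s or arm.read_state(); r=R.from_quat(s["eef_rot"])
    if xdeg is None:
        x=r.as_matrix()[:,0]; xdeg=np.degrees(np.arctan2(x[1],x[0]))
    c,n=np.cos(np.radians(xdeg)),np.sin(np.radians(xdeg))
    X=np.array([c,n,0]);Z=np.array([0,0,-1.]);Y=np.cross(Z,X)
    t=R.from_matrix(np.c_[X,Y,Z])
    sh=r.inv().apply(np.array(P)-s["ee_pos"]); rv=(r.inv()*t).as_rotvec()
    print("shift",np.round(sh,4),"rotvec",np.round(rv,4),"steps",round(np.linalg.norm(sh)/.0417,1),round(np.degrees(np.linalg.norm(rv))/7.16,1))
def st():
    s=arm.read_state(); x=R.from_quat(s["eef_rot"]).as_matrix()
    print("t",round(s["time"],2),"p",np.round(s["ee_pos"],4),"xdeg",round(np.degrees(np.arctan2(x[1,0],x[0,0])),2),"z",np.round(x[:,2],3),"F",np.round(s["ft_force"],1),"gap",round(s["finger_gap"],4))
E
python3 -c "
from h import *
st(); plan([.587,-.305,.15],1.2)"
```

```text
t 1.15 p [ 0.1321 -0.5596  0.1682] xdeg -76.72 z [-0.  0. -1.] F [-0.   0.5  0.4] gap 0.0941
shift [-0.1433 -0.5013  0.0182] rotvec [ 0.      0.     -1.3599] steps 12.5 10.9
```

```bash
python3 -m crank '[0.094,-0.011,-0.038,0.001,0,0,-0.1, 0.094,-0.022,-0.077,0.003,0,0,-0.2, 0.094,-0.033,-0.115,0.004,0,0,-0.31, 0.094,-0.044,-0.154,0.006,0,0,-0.42, 0.094,-0.055,-0.192,0.007,0,0,-0.52, 0.094,-0.066,-0.231,0.008,0,0,-0.63, 0.094,-0.077,-0.27,0.01,0,0,-0.73, 0.094,-0.088,-0.308,0.011,0,0,-0.84]' ; python3 -c "
from h import *
st(); plan([.587,-.305,.15],1.2)"
```

```text
time: 1.82
ee_pos: [0.4133, -0.402, 0.1573]
eef_rot: [0.97, -0.244, 0.0, 0.0]
ft_force: [-0.6, -0.2, -0.3]
finger_gap: 0.0936
t 1.82 p [ 0.4133 -0.402   0.1573] xdeg -28.3 z [ 0. -0. -1.] F [-0.6 -0.2 -0.3] gap 0.0936
shift [ 0.107  -0.1677  0.0073] rotvec [ 2.000e-04 -3.000e-04 -5.148e-01] steps 4.8 4.1
```

```bash
python3 -m crank '[0.094,0.021,-0.034,0.001,0,0,-0.1, 0.094,0.043,-0.067,0.003,0,0,-0.21, 0.094,0.064,-0.1,0.004,0,0,-0.31, 0.094,0.086,-0.134,0.006,0,0,-0.41, 0.094,0.107,-0.168,0.007,0,0,-0.515, 0.094,0.107,-0.168,0.007,0,0,-0.515, 0.094,0.107,-0.168,0.007,0,0,-0.515, 0.094,0.107,-0.168,0.007,0,0,-0.515]' ; python3 - <<'E'
from h import *
st()
s=arm.read_state()
im=viewer.grab_frame("wrist"); cv2.imwrite("pics/w2.png",im)
for d in masks_of("wrist","plate_center"):
    print(round(d["confidence"],2),d["rect"],rect("wrist",d["mask"],.014,s))
# colour-based
h=cv2.cvtColor(im,cv2.COLOR_BGR2HSV); m=cv2.inRange(h,(105,120,60),(125,255,255))
print("hsv",rect("wrist",m,.014,s))
E
```

```text
time: 2.48
ee_pos: [0.5867, -0.3047, 0.1499]
eef_rot: [1.0, 0.011, -0.0, 0.0]
ft_force: [-0.0, -0.5, -0.4]
finger_gap: 0.094
t 2.48 p [ 0.5867 -0.3047  0.1499] xdeg 1.21 z [-0.001 -0.    -1.   ] F [-0.  -0.5 -0.4] gap 0.094
0.79 [116.1, 270.5, 268.5, 378.7] (((481.983642578125, -418.8785705566406), (108.43519592285156, 74.72251892089844), 32.94053649902344), array([ 0.4999523 , -0.41988423,  0.014     ]))
0.75 [283.9, 168.6, 344.3, 267.5] (((588.8314208984375, -308.76934814453125), (50.04950714111328, 91.201171875), 2.251297950744629), array([ 0.58915636, -0.30658669,  0.014     ]))
0.69 [330.3, 310.9, 419.7, 439.0] (((644.1080932617188, -441.4331970214844), (71.86725616455078, 78.34880065917969), 11.76567268371582), array([ 0.64505588, -0.4380895 ,  0.014     ]))
hsv (((741.0955810546875, -228.723388671875), (35.318851470947266, 133.37582397460938), 1.1661349534988403), array([ 0.74168525, -0.22471468,  0.014     ]))
```

View pics/w2.png

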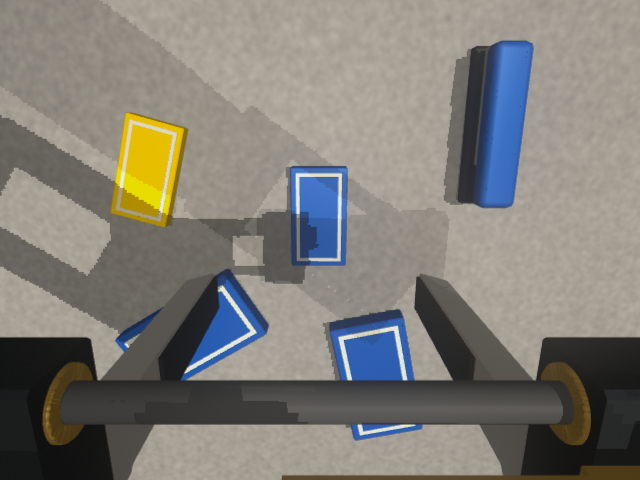

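The wrist view shows the small plate at (318,216), between the jaws' sides and clear of everything. I'll descend.

```bash
python3 -c "
from h import *
plan([.588,-.306,.005],1.8)"; python3 -m crank '[0.094,0.001,0.001,0.03,0,0,-0.01, 0.094,0.001,0.001,0.06,0,0,-0.01, 0.094,0.001,0.001,0.09,0,0,-0.01, 0.094,0.001,0.001,0.115,0,0,-0.01, 0.094,0.001,0.001,0.13,0,0,-0.01, 0.094,0.001,0.001,0.138,0,0,-0.01, 0.094,0.001,0.001,0.1445,0,0,-0.01, 0.094,0.001,0.001,0.1445,0,0,-0.01]'; python3 -c "
from h import *
st()"
```

```text
shift [0.002  0.0003 0.1453] rotvec [ 0.0004  0.0003 -0.0122] steps 3.5 0.1
time: 3.25
ee_pos: [0.5859, -0.3072, 0.0052]
eef_rot: [1.0, 0.014, -0.001, -0.0]
ft_force: [-0.5, 0.0, 0.9]
finger_gap: 0.0943
t 3.25 p [ 0.5859 -0.3072  0.0052] xdeg 1.58 z [-0.001  0.    -1.   ] F [-0.5  0.   0.9] gap 0.0943
```

```bash
python3 -m crank '[0.045,0,0,0,0,0,0, 0.045,0,0,0,0,0,0, 0.045,0,0,0,0,0,0, 0.045,0,0,0,0,0,0, 0.045,0,0,0,0,0,0, 0.045,0,0,0,0,0,0, 0.045,0,0,0,0,0,0, 0.045,0,0,0,0,0,0]' 20; python3 - <<'E'
from h import *
st()
im=viewer.grab_frame("wrist"); cv2.imwrite("pics/w3.png",im)
E
```

```text
time: 3.92
ee_pos: [0.586, -0.3072, 0.0053]
eef_rot: [1.0, 0.014, -0.001, -0.0]
ft_force: [0.1, -1.0, -1.0]
finger_gap: 0.0462
t 3.92 p [ 0.586  -0.3072  0.0053] xdeg 1.59 z [-0.001  0.    -1.   ] F [ 0.1 -1.  -1. ] gap 0.0462
```

View pics/w3.png

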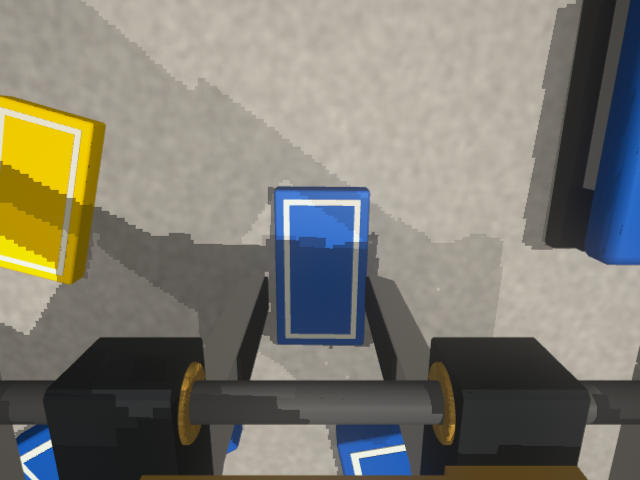

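The plate sits between the pads at (322,265). The gap reads 46 mm rather than 50, so I'll lift a little and check the hold.

```bash
python3 -m crank '[0.04,0,0,0,0,0,0, 0.04,0,0,0,0,0,0, 0.04,0,0,0,0,0,0, 0.04,0,0,-0.01,0,0,0, 0.04,0,0,-0.03,0,0,0, 0.04,0,0,-0.06,0,0,0, 0.04,0,0,-0.09,0,0,0, 0.04,0,0,-0.11,0,0,0]' 20; python3 - <<'E'
from h import *
st(); s=arm.read_state()
im=viewer.grab_frame("wrist"); cv2.imwrite("pics/w4.png",im)
for d in masks_of("wrist","plate_center"):
    z=s["ee_pos"][2]+.009
    print(round(d["confidence"],2),d["rect"],rect("wrist",d["mask"],z,s))
E
```

```text
time: 4.63
ee_pos: [0.5875, -0.3081, 0.1194]
eef_rot: [1.0, 0.014, 0.001, 0.001]
ft_force: [0.4, 0.2, 0.6]
finger_gap: 0.0399
t 4.63 p [ 0.5875 -0.3081  0.1194] xdeg 1.59 z [ 0.002 -0.002 -1.   ] F [0.4 0.2 0.6] gap 0.0399
0.93 [95.5, 274.5, 234.6, 353.5] (((514.8287963867188, -344.38531494140625), (68.73382568359375, 31.139053344726562), 33.344573974609375), array([ 0.51435922, -0.3387592 ,  0.12839853]))
0.65 [326.8, 329.2, 394.9, 460.9] (((609.254150390625, -361.71746826171875), (21.920230865478516, 35.58504867553711), 13.577378273010254), array([ 0.60961854, -0.3610288 ,  0.12839853]))
0.55 [282.0, 166.7, 351.1, 273.4] (((588.0096435546875, -281.580810546875), (32.3006706237793, 58.12713623046875), 1.30442214012146), array([ 0.58812516, -0.28035327,  0.12839853]))
```

View pics/w4.png

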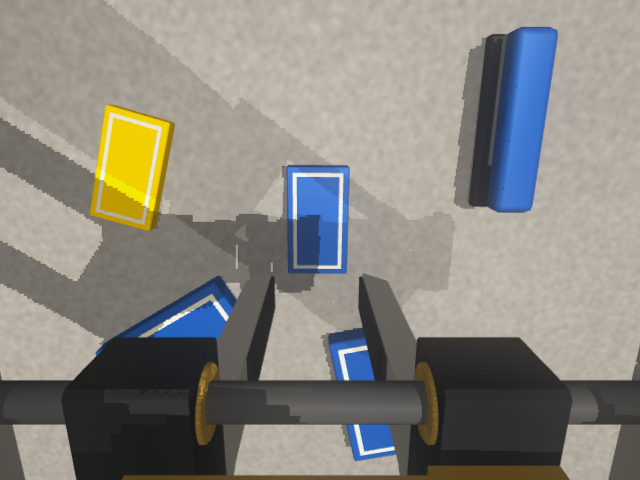

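The plate stayed on the table (still at (318,219) in the view). I'll look at w3 closely to see why.

```bash
python3 - <<'E'
from h import *
a=cv2.imread("pics/w3.png")[170:420,170:470]
cv2.imwrite("pics/c3.png",cv2.resize(a,None,fx=2.4,fy=2.4,interpolation=cv2.INTER_CUBIC))
s=arm.read_state(); st()
print(proj("wrist",s["ee_pos"]+[[.025,0,0],[-.025,0,0],[0.025,0,.0188]],s))
for d in masks_of("wrist","plate_center"): print(rect("wrist",d["mask"],.014,s))
E
```

```text
t 4.73 p [ 0.5896 -0.3096  0.1219] xdeg 1.59 z [ 0.008 -0.006 -1.   ] F [1.5 0.5 0.9] gap 0.04
[[359.21252105 264.17389236]
 [270.43894267 262.15817636]
 [363.17514227 276.36268069]]
(((477.53826904296875, -409.2495422363281), (107.35021209716797, 48.8222541809082), 33.318443298339844), array([ 0.47673453, -0.40046061,  0.014     ]))
(((625.3596801757812, -437.0289611816406), (34.402286529541016, 56.05934143066406), 13.553232192993164), array([ 0.62591579, -0.4359063 ,  0.014     ]))
(((591.9892578125, -311.0560302734375), (50.614933013916016, 91.05805969238281), 1.3251608610153198), array([ 0.59216991, -0.30912784,  0.014     ]))
```

View pics/c3.png

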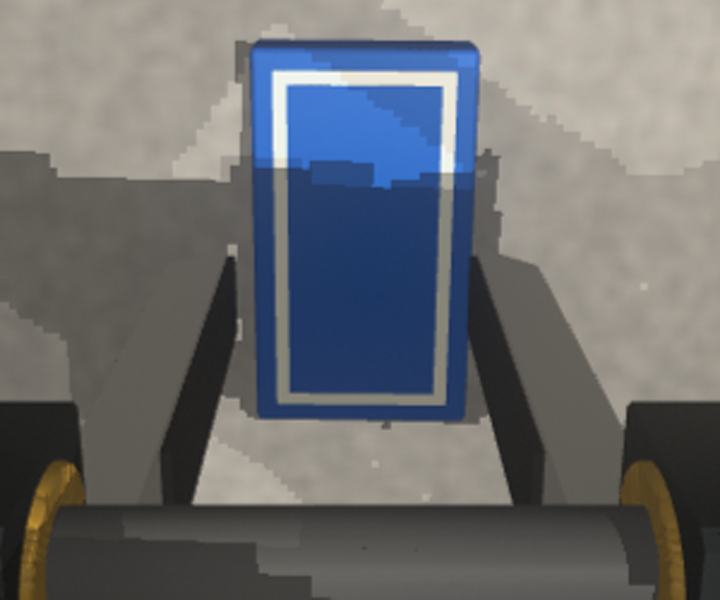

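```bash
python3 - <<'E'
from h import *
s=arm.read_state(); st()
im=viewer.grab_frame("side")
for dz,col in [(0,(0,0,255)),(.0188,(0,255,255)),(.04,(0,255,0))]:
    u=proj("side",s["ee_pos"]+[0,0,dz])[0]; print(u); cv2.circle(im,tuple(int(round(v*1)) for v in u),1,col,-1)
u=u.astype(int)
cv2.imwrite("pics/s5.png",cv2.resize(im[u[1]-90:u[1]+90,u[0]-110:u[0]+110],None,fx=3.5,fy=3.3,interpolation=cv2.INTER_NEAREST))
E
```

```text
t 4.78 p [ 0.5879 -0.3085  0.1187] xdeg 1.59 z [ 0.004 -0.003 -1.   ] F [ 0.4  0.9 -0.6] gap 0.0401
[324.61208925 321.03402935]
[324.67366886 314.11986103]
[324.74428105 306.19151318]
```

View pics/s5.png

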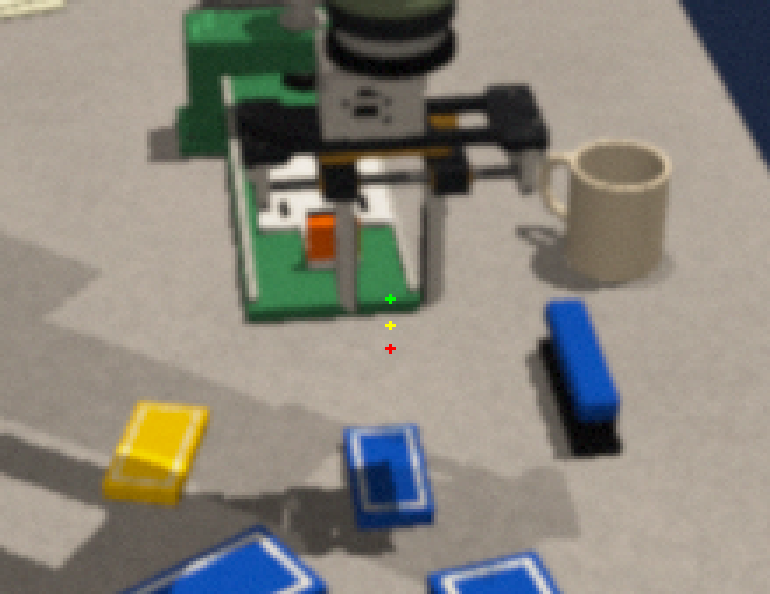

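The side view shows the real finger ends near (319,310), about 35 mm above the point where the reported TCP projects (325,321). The wrist view gives the same offset, so the fingers had closed above the plate without touching it. From here I take the tips as TCP - 35 mm along the tool and feel for contact on the way down.

```bash
python3 -c "
from h import *
st();plan([.588,-.3065,-.010],1.5)"; python3 -m crank '[0.094,0,0,0,0,0,0, 0.094,0,0,0.005,0,0,0, 0.094,0,0.001,0.03,0,0,0, 0.094,0,-0.001,0.06,0,0,0, 0.094,0,-0.001,0.09,0,0,0, 0.094,0,-0.001,0.112,0,0,0, 0.094,0,-0.001,0.128,0,0,0, 0.094,0,-0.001,0.128,0,0,0]'; python3 - <<'E'
from h import *
st(); plan([.588,-.3065,-.031],1.5)
s=arm.read_state()
im=viewer.grab_frame("side")
cv2.imwrite("pics/s6.png",cv2.resize(im[260:400,240:420],None,fx=4,fy=4,interpolation=cv2.INTER_CUBIC))
E
```

```text
t 4.83 p [ 0.5864 -0.3074  0.116 ] xdeg 1.59 z [-0.    -0.001 -1.   ] F [ 0.1 -1.  -1.2] gap 0.0402
shift [ 0.0017 -0.0009  0.126 ] rotvec [0.0006 0.0001 0.0015] steps 3.0 0.0
time: 5.5
ee_pos: [0.5811, -0.3029, -0.0193]
eef_rot: [1.0, 0.014, -0.005, -0.003]
ft_force: [-1.0, 0.8, -0.5]
finger_gap: 0.0899
t 5.5 p [ 0.5811 -0.3029 -0.0193] xdeg 1.58 z [-0.011  0.007 -1.   ] F [-1.   0.8 -0.5] gap 0.0899
shift [0.0069 0.0039 0.0116] rotvec [-0.0071  0.0106  0.0014] steps 0.3 0.1
```

View pics/s6.png

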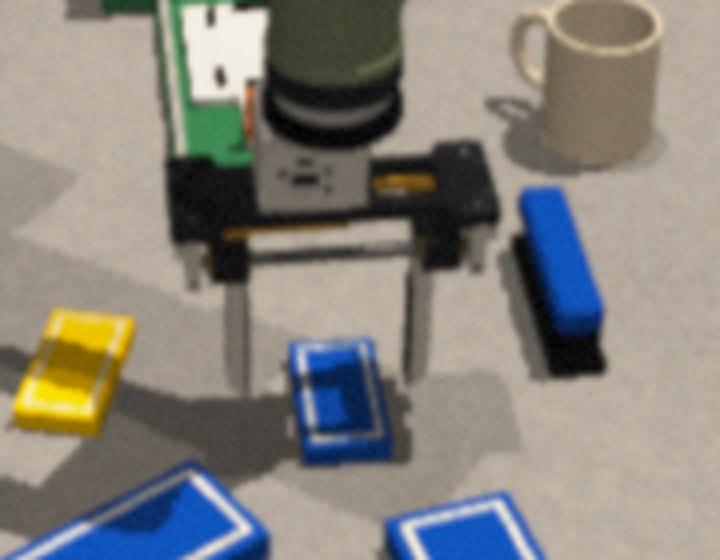

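```bash
python3 -m crank '[0.094,0.002,0.003,0,0,0,0, 0.094,0.002,0.003,0,0,0,0, 0.094,0.002,0.003,0,0,0,0, 0.094,0.002,0.003,0,0,0,0, 0.094,0.002,0.003,0,0,0,0, 0.094,0.002,0.003,0,0,0,0, 0.094,0.002,0.003,0,0,0,0, 0.094,0.002,0.003,0,0,0,0]'; python3 - <<'E'
from h import *
st(); plan([.588,-.3065,-.031],1.5)
s=arm.read_state()
im=viewer.grab_frame("wrist"); cv2.imwrite("pics/w7.png",im)
for d in masks_of("wrist","plate_center"): print(d["rect"],rect("wrist",d["mask"],.014,s))
E
```

```text
time: 6.22
ee_pos: [0.5851, -0.3071, -0.0163]
eef_rot: [1.0, 0.014, -0.003, -0.002]
ft_force: [0.2, 0.5, -0.0]
finger_gap: 0.0939
t 6.22 p [ 0.5851 -0.3071 -0.0163] xdeg 1.59 z [-0.007  0.004 -1.   ] F [ 0.2  0.5 -0. ] gap 0.0939
shift [ 0.003  -0.0005  0.0147] rotvec [-0.0044  0.0069  0.0015] steps 0.4 0.1
[337.7, 432.8, 469.0, 478.3] (((637.9149169921875, -407.8636474609375), (73.41934967041016, 30.069494247436523), 4.48782205581665), array([ 0.63860364, -0.40956868,  0.014     ]))
[269.8, 193.8, 376.9, 367.0] (((589.326904296875, -307.7803039550781), (49.451622009277344, 90.98924255371094), 1.1226695775985718), array([ 0.58918588, -0.30439793,  0.014     ]))
[126.1, 424.4, 237.5, 479.0] (((513.3320922851562, -410.1349792480469), (63.752540588378906, 36.3859748840332), 1.9583096504211426), array([ 0.51430067, -0.41243266,  0.014     ]))
```

View pics/w7.png

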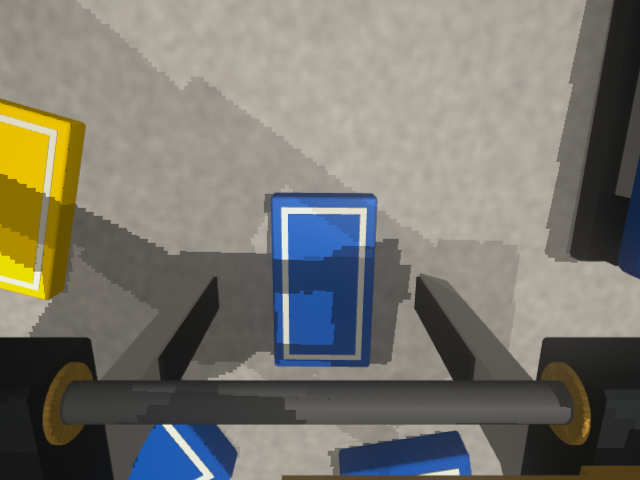

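The plate is at (323,280), between the open fingertips at (217,277) and (417,277). I'll descend slowly.

```bash
python3 -m crank '[0.094,0.003,0,0.003,-0.004,0.007,0.002, 0.094,0.003,0,0.006,-0.004,0.007,0.002, 0.094,0.003,0,0.009,-0.004,0.007,0.002, 0.094,0.003,0,0.012,-0.004,0.007,0.002, 0.094,0.003,0,0.014,-0.004,0.007,0.002, 0.094,0.003,0,0.014,-0.004,0.007,0.002, 0.094,0.003,0,0.014,-0.004,0.007,0.002, 0.094,0.003,0,0.014,-0.004,0.007,0.002]'; python3 - <<'E'
from h import *
st(); plan([.5885,-.3065,-.031],1.5)
E
```

```text
time: 6.98
ee_pos: [0.588, -0.307, -0.0305]
eef_rot: [1.0, 0.013, -0.0, -0.0]
ft_force: [-0.5, -0.2, -0.1]
finger_gap: 0.0941
t 6.98 p [ 0.588  -0.307  -0.0305] xdeg 1.47 z [-0.     0.001 -1.   ] F [-0.5 -0.2 -0.1] gap 0.0941
shift [ 0.0005 -0.0004  0.0005] rotvec [-0.0005  0.0001 -0.0005] steps 0.0 0.0
```

```bash
python3 -m crank '[0.04,0,0,0,0,0,0, 0.04,0,0,0,0,0,0, 0.04,0,0,0,0,0,0, 0.04,0,0,0,0,0,0, 0.04,0,0,0,0,0,0, 0.04,0,0,0,0,0,0, 0.04,0,0,0,0,0,0, 0.04,0,0,0,0,0,0]' 25; python3 - <<'E'
from h import *
st()
im=viewer.grab_frame("side")
cv2.imwrite("pics/s8.png",cv2.resize(im[260:400,240:420],None,fx=4,fy=4,interpolation=cv2.INTER_CUBIC))
E
```

```text
time: 7.65
ee_pos: [0.588, -0.307, -0.0305]
eef_rot: [1.0, 0.013, -0.0, -0.0]
ft_force: [0.3, 0.1, 0.6]
finger_gap: 0.0496
t 7.65 p [ 0.588  -0.307  -0.0305] xdeg 1.47 z [-0.     0.001 -1.   ] F [0.3 0.1 0.6] gap 0.0496
```

View pics/s8.png

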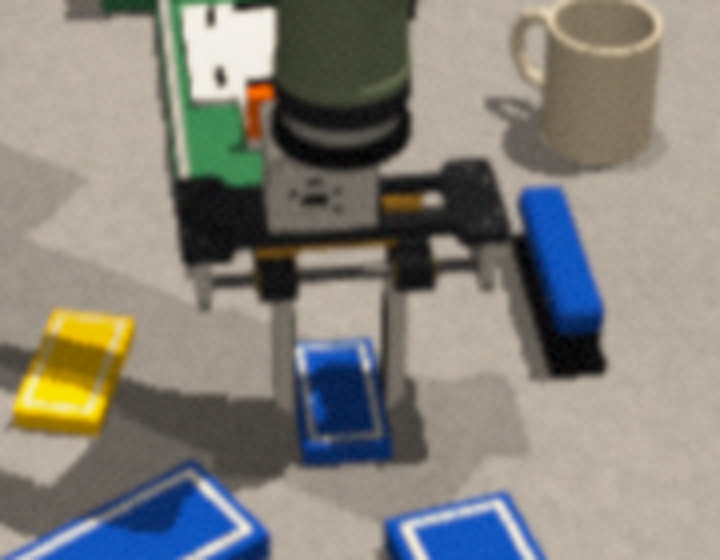

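The gap reads 49.6 mm with the fingers around the plate. Lifting.

```bash
python3 -m crank '[0.04,0,0,-0.005,0,0,0, 0.04,0,0,-0.02,0,0,0, 0.04,0,0,-0.04,0,0,0, 0.04,0,0,-0.065,0,0,0, 0.04,0,0,-0.09,0,0,0, 0.04,0,0,-0.11,0,0,0, 0.04,0,0,-0.125,0,0,0, 0.04,0,0,-0.13,0,0,0]' 25; python3 - <<'E'
from h import *
st()
plan([.575,-.05,.1],2.5)
im=viewer.grab_frame("top")
for n in ["pocket","shuttle"]:
  for d in masks_of("top",n): print(n,d["confidence"],d["rect"],rect("top",d["mask"],.023))
h=cv2.cvtColor(im,cv2.COLOR_BGR2HSV); m=cv2.inRange(h,(55,120,40),(80,255,255)); m[:,350:]=0;m[280:]=0;m[:226]=0
print(rect("top",m>0,.015))
# white tray
m=cv2.inRange(h,(0,0,200),(180,40,255)); m[:,:264]=0; m[:,345:]=0; m[:232]=0;m[273:]=0
print(rect("top",m>0,.023)); cv2.imwrite("pics/m.png",m)
# rails
E
```

```text
time: 8.37
ee_pos: [0.5903, -0.3086, 0.1048]
eef_rot: [1.0, 0.013, 0.003, 0.002]
ft_force: [-0.5, 0.3, -0.9]
finger_gap: 0.0497
t 8.37 p [ 0.5903 -0.3086  0.1048] xdeg 1.48 z [ 0.006 -0.004 -1.   ] F [-0.5  0.3 -0.9] gap 0.0497
shift [-0.0087 -0.2589  0.0037] rotvec [ 0.004  -0.006  -0.0179] steps 6.2 0.2
pocket 0.57 [266.8, 232.9, 331.8, 274.3] (((566.05126953125, 21.063308715820312), (103.07054138183594, 171.88577270507812), 1.1932069063186646), array([0.56565734, 0.02766787, 0.023     ]))
shuttle 0.64 [265.3, 233.5, 330.6, 271.7] (((566.0270385742188, 21.082557678222656), (103.11822509765625, 171.90447998046875), 1.1932319402694702), array([0.56568217, 0.02926559, 0.023     ]))
(((512.1461181640625, 4.202426433563232), (4.652887582778931e-06, 7.954512596130371), 1.0868349075317383), array([0.51214612, 0.0042027 , 0.015     ]))
(((566.380126953125, 27.54462432861328), (102.98670959472656, 158.57997131347656), 1.5080206394195557), array([0.5667317 , 0.03268282, 0.023     ]))
```

```bash
python3 -m crank '[0.04,-0.003,-0.035,0,0.001,-0.002,0, 0.04,-0.006,-0.07,0,0.004,-0.006,0, 0.04,-0.009,-0.11,0,0.004,-0.006,0, 0.04,-0.012,-0.15,0,0.004,-0.006,0, 0.04,-0.015,-0.185,0,0.004,-0.006,0, 0.04,-0.017,-0.21,0,0.004,-0.006,0, 0.04,-0.017,-0.225,0,0.004,-0.006,0, 0.04,-0.017,-0.23,0,0.004,-0.006,0]' 25; python3 -m crank '[0.04,0,0,0,0,0,0,0.04,0,0,0,0,0,0,0.04,0,0,0,0,0,0,0.04,0,0,0,0,0,0,0.04,0,0,0,0,0,0,0.04,0,0,0,0,0,0,0.04,0,0,0,0,0,0,0.04,0,0,0,0,0,0]'; python3 - <<'E'
from h import *
st(); s=arm.read_state()
im=viewer.grab_frame("wrist"); cv2.imwrite("pics/w9.png",im)
for n,z in [("pocket",.023),("push_block",.0405),("cap_top",.198)]:
  for d in tip_of("wrist",n): print(n,d["confidence"],d["xy"],at_z("wrist",d["xy"],z,s))
for d in masks_of("wrist","plate_center"): print(d["confidence"],d["rect"])
E
```

```text
time: 9.18
ee_pos: [0.5638, -0.075, 0.0987]
eef_rot: [1.0, 0.014, -0.004, -0.003]
ft_force: [-0.1, -1.3, -0.9]
finger_gap: 0.0497
time: 9.85
ee_pos: [0.5638, -0.0754, 0.0987]
eef_rot: [1.0, 0.014, -0.004, -0.003]
ft_force: [0.4, -0.2, -0.3]
finger_gap: 0.0498
t 9.85 p [ 0.5638 -0.0754  0.0987] xdeg 1.59 z [-0.008  0.005 -1.   ] F [ 0.4 -0.2 -0.3] gap 0.0498
pocket 0.69 [329.8, 57.3] [[0.5698331  0.04384982 0.023     ]]
0.61 [254.1, 198.6, 374.4, 384.3]
```

View pics/w9.png

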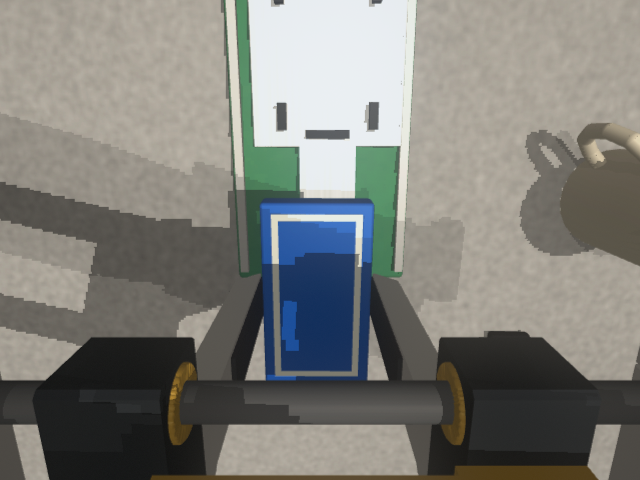

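```bash
python3 -c "
from h import *
plan([.567,-.02,.15],1.4)"; python3 -m crank '[0.04,0,-0.01,-0.01,-0.003,0.004,0, 0.04,0.002,-0.03,-0.03,-0.005,0.008,0, 0.04,0.003,-0.045,-0.042,-0.005,0.008,0, 0.04,0.003,-0.055,-0.05,-0.005,0.008,0.003, 0.04,0.003,-0.055,-0.05,-0.005,0.008,0.003, 0.04,0.003,-0.055,-0.05,-0.005,0.008,0.003, 0.04,0.003,-0.055,-0.05,-0.005,0.008,0.003, 0.04,0.003,-0.055,-0.05,-0.005,0.008,0.003]'; python3 - <<'E'
from h import *
st(); s=arm.read_state()
im=viewer.grab_frame("wrist"); cv2.imwrite("pics/w10.png",im)
for n,z in [("pocket",.023),("push_block",.0405),("cap_top",.198)]:
  for d in tip_of("wrist",n): print(n,d["confidence"],d["xy"],at_z("wrist",d["xy"],z,s))
for d in masks_of("wrist","plate_center"): print(d["confidence"],d["rect"])
E
```

```text
shift [ 0.0043 -0.0551 -0.051 ] rotvec [-0.0053  0.0081  0.004 ] steps 1.8 0.1
time: 10.77
ee_pos: [0.5648, -0.0206, 0.1478]
eef_rot: [1.0, 0.012, -0.001, -0.0]
ft_force: [-0.1, 0.5, -0.8]
finger_gap: 0.0494
t 10.77 p [ 0.5648 -0.0206  0.1478] xdeg 1.42 z [-0.002  0.    -1.   ] F [-0.1  0.5 -0.8] gap 0.0494
pocket 0.65 [321.3, 135.4] [[0.56771539 0.0464731  0.023     ]]
0.63 [256.9, 195.7, 373.0, 379.9]
```

View pics/w10.png

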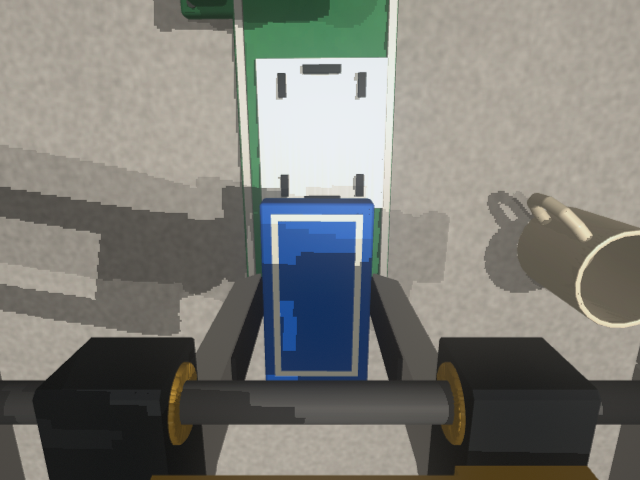

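```bash
cat > fen.py <<'E'
from h import *
def fences(im,s,roi,zt=.029):
    g=cv2.cvtColor(im,cv2.COLOR_BGR2GRAY); y0,y1,x0,x1=roi
    m=np.zeros_like(g); m[y0:y1,x0:x1]=(g[y0:y1,x0:x1]<110)*255
    n,l,stt,c=cv2.connectedComponentsWithStats(m)
    out=[]
    for i in range(1,n):
        if stt[i,4]>40: 
            w=at_z("wrist",c[i],zt,s)[0]; out.append(w); print(stt[i],np.round(w*1000,1))
    return out
def plate(im,s,ztop):
    """plate in the jaws: mask -> rect in world at its top height"""
    h=cv2.cvtColor(im,cv2.COLOR_BGR2HSV)
    for d in masks_of("wrist","plate_center")[:1]:
        return d["rect"],rect("wrist",d["mask"],ztop,s)
E
python3 - <<'E'
from fen import *
s=arm.read_state(); im=viewer.grab_frame("wrist")
fences(im,s,(60,197,266,375))
# top-camera-free yaw of rails: white edge columns at rows
g=im
h=cv2.cvtColor(im,cv2.COLOR_BGR2HSV)
w=cv2.inRange(h,(0,0,200),(180,40,255))
for r in (70,100,130,160,180):
    k=np.where(w[r,256:386])[0]+256; print(r,k.min(),k.max(), np.round(at_z("wrist",[[k.min(),r],[k.max(),r]],.023,s)[:,:2]*1000,1).tolist())
print(plate(im,s,s["ee_pos"][2]+.0445))
a=im[180:400,230:410]; cv2.imwrite("pics/c10.png",cv2.resize(a,None,fx=3,fy=2.7))
E
```

```text
[302  65  38   9 335] [566.2  96.4  29. ]
[277  73   8  25 184] [535.4  83.9  29. ]
[357  73   8  24 172] [597.5  86.   29. ]
[280 175   8  22 160] [537.8   5.3  29. ]
[355 174   8  22 156] [599.9   7.9  29. ]
70 256 385 [[515.8, 95.2], [617.1, 97.5]]
100 257 385 [[516.2, 72.8], [618.7, 75.2]]
130 258 385 [[516.7, 49.5], [620.2, 52.0]]
160 260 385 [[518.0, 25.4], [621.9, 27.9]]
180 261 385 [[518.6, 8.8], [623.0, 11.3]]
([259.3, 197.7, 372.1, 379.4], (((566.4525146484375, -20.516265869140625), (49.798255920410156, 90.45138549804688), 1.164872169494629), array([ 0.56619473, -0.01720357,  0.19287343])))
```

View pics/c10.png

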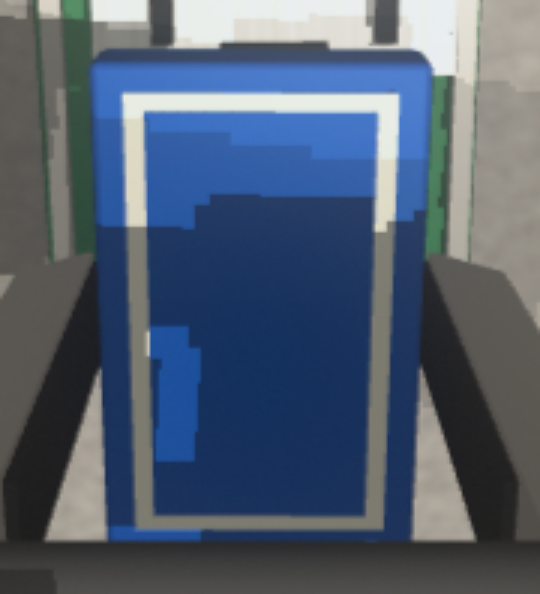

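The wrist view shows all four corner fences and both end fences. The spacing of about 62 by 79 mm is plausible, the pocket centre is at about (0.5676, 0.0458) and the yaw is about 1.8°. The plate is seated squarely in the jaws.

```bash
python3 -c "
from h import *
plan([.566,.0458,.04],1.9)"
```

```text
shift [ 0.0022 -0.0662  0.1087] rotvec [-0.0003  0.0007 -0.0082] steps 3.1 0.1
```

```bash
python3 -m crank '[0.04,0,-0.02,0,0,0.001,-0.008, 0.04,0.002,-0.045,0.005,0,0.001,-0.008, 0.04,0.002,-0.066,0.02,0,0.001,-0.008, 0.04,0.002,-0.066,0.045,0,0.001,-0.008, 0.04,0.002,-0.066,0.075,0,0.001,-0.008, 0.04,0.002,-0.066,0.098,0,0.001,-0.008, 0.04,0.002,-0.066,0.108,0,0.001,-0.008, 0.04,0.002,-0.066,0.108,0,0.001,-0.008]'; python3 -m crank '[0.04,0,0,0,0,0,0,0.04,0,0,0,0,0,0,0.04,0,0,0,0,0,0,0.04,0,0,0,0,0,0,0.04,0,0,0,0,0,0,0.04,0,0,0,0,0,0,0.04,0,0,0,0,0,0,0.04,0,0,0,0,0,0]'; python3 - <<'E'
from h import *
st(); s=arm.read_state()
im=viewer.grab_frame("wrist"); cv2.imwrite("pics/w11.png",im)
im=viewer.grab_frame("side"); cv2.imwrite("pics/s11.png",cv2.resize(im[190:330,230:400],None,fx=4,fy=4,interpolation=cv2.INTER_CUBIC))
plan([.566,.0458,-.0075],1.9)
E
```

```text
time: 11.78
ee_pos: [0.5629, 0.0458, 0.0376]
eef_rot: [1.0, 0.016, -0.003, -0.0]
ft_force: [-0.7, 0.0, -1.6]
finger_gap: 0.0498
time: 12.45
ee_pos: [0.563, 0.0457, 0.0378]
eef_rot: [1.0, 0.016, -0.003, -0.0]
ft_force: [-0.1, -0.3, -1.2]
finger_gap: 0.0499
t 12.45 p [0.563  0.0457 0.0378] xdeg 1.88 z [-0.006  0.001 -1.   ] F [-0.1 -0.3 -1.2] gap 0.0499
shift [0.0034 0.0001 0.0451] rotvec [-0.0009  0.0061 -0.0002] steps 1.1 0.0
```

View pics/w11.png

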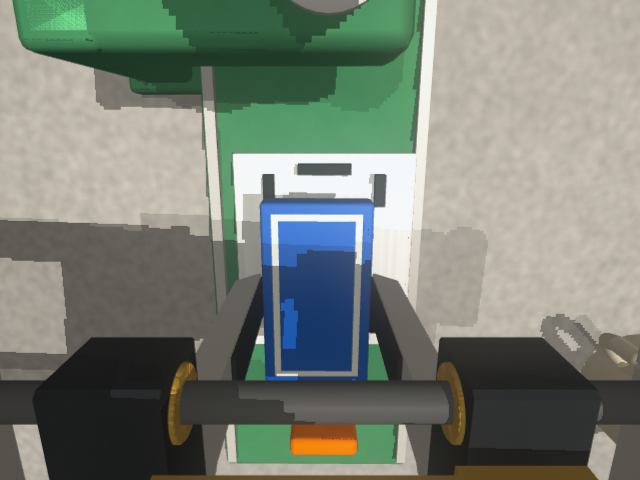

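View pics/s11.png

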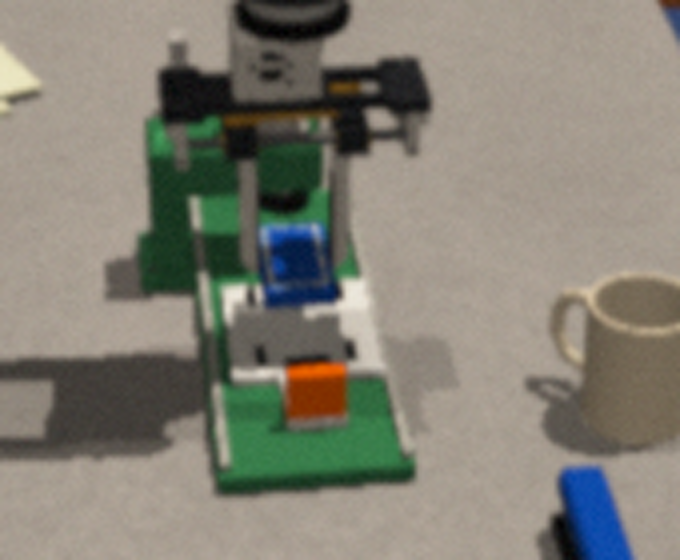

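```bash
python3 - <<'E'
from fen import *
s=arm.read_state(); im=viewer.grab_frame("wrist")
fences(im,s,(158,215,240,400))
print(plate(im,s,s["ee_pos"][2]+.0445))
# predicted plate-corner pixels when seated, for TCP target
E
```

```text
[298 164  53  11 577] [566.2  97.6  29. ]
[260 174 112  41 893] [552.9  81.9  29. ]
[374 174  12  33 353] [597.5  87.2  29. ]
([257.2, 195.6, 372.1, 380.7], (((563.9691772460938, 46.32709503173828), (49.9192008972168, 90.24127960205078), 2.0418360233306885), array([0.56389439, 0.04916754, 0.08212845])))
```

```bash
python3 -c "
from h import *
plan([.5665,.046,.012],1.9)"; python3 -m crank '[0.04,0.003,0,0.005,-0.001,0.006,0, 0.04,0.004,0,0.012,-0.001,0.006,0, 0.04,0.004,0,0.02,-0.001,0.006,0, 0.04,0.004,0,0.025,-0.001,0.006,0, 0.04,0.004,0,0.025,-0.001,0.006,0, 0.04,0.004,0,0.025,-0.001,0.006,0, 0.04,0.004,0,0.025,-0.001,0.006,0, 0.04,0.004,0,0.025,-0.001,0.006,0]'; python3 - <<'E'
from fen import *
st(); s=arm.read_state()
im=viewer.grab_frame("wrist"); cv2.imwrite("pics/w12.png",im)
fences(im,s,(158,205,240,400))
print(plate(im,s,s["ee_pos"][2]+.0445))
plan([.5665,.046,-.0075],1.9)
E
```

```text
shift [ 0.0038 -0.0001  0.0255] rotvec [-0.001   0.0063 -0.0002] steps 0.6 0.1
time: 13.32
ee_pos: [0.5671, 0.0459, 0.0128]
eef_rot: [1.0, 0.016, 0.0, 0.0]
ft_force: [-0.1, 0.3, -1.7]
finger_gap: 0.0496
t 13.32 p [0.5671 0.0459 0.0128] xdeg 1.89 z [ 0. -0. -1.] F [-0.1  0.3 -1.7] gap 0.0496
[287 168  60  13 751] [566.5  97.8  29. ]
[ 248  180  138   25 1268] [566.   86.6  29. ]
([255.9, 193.6, 372.8, 382.6], (((567.9594116210938, 46.013309478759766), (50.15374755859375, 90.36947631835938), 1.6546857357025146), array([0.56774535, 0.04943567, 0.05731161])))
shift [-0.0006 -0.0001  0.0204] rotvec [ 0.0001 -0.0006 -0.0002] steps 0.5 0.0
```

View pics/w12.png

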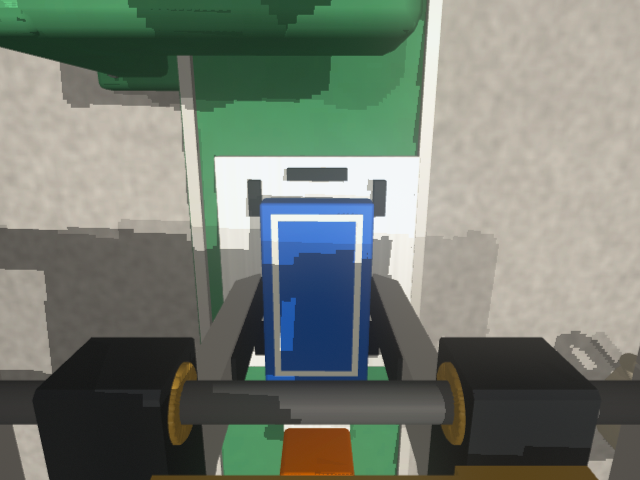

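The plate at (316,290) is centred between the corner fences at (255,197) and (379,197). I'll lower it into the pocket.

```bash
python3 -m crank '[0.04,0,0,0.004,0,0,0, 0.04,0,0,0.008,0,0,0, 0.04,0,0,0.011,0,0,0, 0.04,0,0,0.014,0,0,0, 0.04,0,0,0.016,0,0,0, 0.04,0,0,0.018,0,0,0, 0.04,0,0,0.019,0,0,0, 0.04,0,0,0.019,0,0,0]'; python3 - <<'E'
from fen import *
st(); s=arm.read_state()
im=viewer.grab_frame("wrist"); cv2.imwrite("pics/w13.png",im)
print(plate(im,s,s["ee_pos"][2]+.0445))
E
```

```text
time: 14.08
ee_pos: [0.5669, 0.0459, -0.0064]
eef_rot: [1.0, 0.016, 0.0, 0.0]
ft_force: [-1.3, -0.2, -1.5]
finger_gap: 0.0497
t 14.08 p [ 0.5669  0.0459 -0.0064] xdeg 1.89 z [ 0. -0. -1.] F [-1.3 -0.2 -1.5] gap 0.0497
([258.0, 197.0, 371.8, 382.2], (((567.7262573242188, 45.97924041748047), (49.39527130126953, 90.51760864257812), 1.5897010564804077), array([0.56759138, 0.04946726, 0.03808932])))
```

View pics/w13.png

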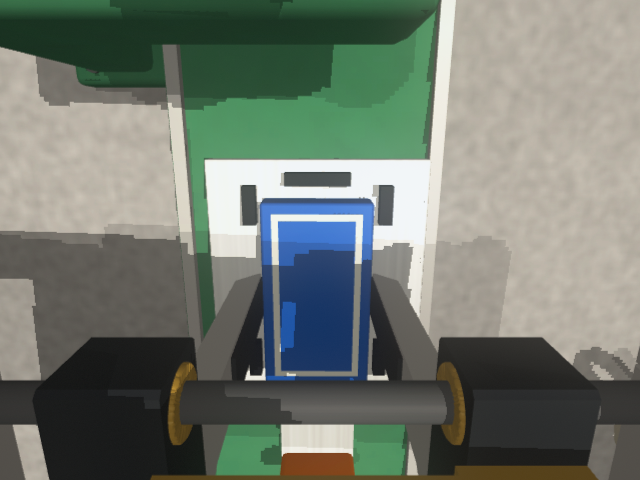

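```bash
python3 -m crank '[0.04,0,0,0.001,0,0,0, 0.04,0,0,0.0015,0,0,0, 0.04,0,0,0.002,0,0,0, 0.04,0,0,0.002,0,0,0, 0.06,0,0,0.002,0,0,0, 0.064,0,0,0.002,0,0,0, 0.064,0,0,0.002,0,0,0, 0.064,0,0,0.002,0,0,0]'; python3 - <<'E'
from fen import *
st()
E
```

```text
time: 14.85
ee_pos: [0.5672, 0.0459, -0.0081]
eef_rot: [1.0, 0.016, 0.0, 0.0]
ft_force: [-0.8, 0.2, 0.3]
finger_gap: 0.0636
t 14.85 p [ 0.5672  0.0459 -0.0081] xdeg 1.88 z [ 0.001 -0.    -1.   ] F [-0.8  0.2  0.3] gap 0.0636
```

```bash
python3 -m crank '[0.064,0,0,-0.005,0,0,0, 0.064,0,0,-0.015,0,0,0, 0.064,0,0,-0.03,0,0,0, 0.064,0,0,-0.055,0,0,0, 0.064,0,0,-0.085,0,0,0, 0.064,0,0.01,-0.11,0,0,0, 0.064,0,0.03,-0.12,0,0,0, 0.064,0,0.06,-0.12,0,0,0]'; python3 - <<'E'
from fen import *
st(); s=arm.read_state()
im=viewer.grab_frame("wrist"); cv2.imwrite("pics/w14.png",im)
for n,z in [("plate_center",.03),("push_block",.0405)]:
  for d in tip_of("wrist",n): print(n,d["confidence"],d["xy"],at_z("wrist",d["xy"],z,s))
for d in masks_of("wrist","plate_center")[:1]: print(rect("wrist",d["mask"],.037,s))
E
```

```text
time: 15.52
ee_pos: [0.5726, -0.0133, 0.1175]
eef_rot: [1.0, 0.018, 0.005, 0.0]
ft_force: [1.0, 0.3, -0.4]
finger_gap: 0.0642
t 15.52 p [ 0.5726 -0.0133  0.1175] xdeg 2.08 z [ 0.01  -0.001 -1.   ] F [ 1.   0.3 -0.4] gap 0.0642
plate_center 0.62 [309.4, 151.8] [[0.56721652 0.0425512  0.03      ]]
push_block 0.63 [308.8, 290.5] [[ 0.57005149 -0.06271199  0.0405    ]]
(((568.07177734375, 43.54142761230469), (50.393211364746094, 89.61234283447266), 1.448896050453186), array([0.568221  , 0.04562181, 0.037     ]))
```

View pics/w14.png

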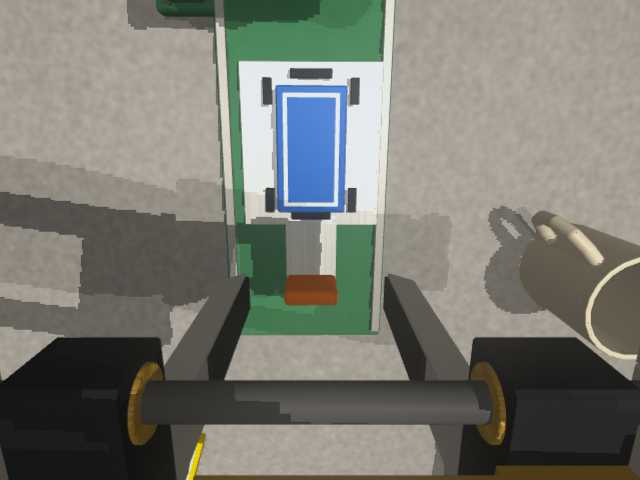

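```bash
python3 -m crank '[0.064,0,0,0,0,0,0,0.064,0,0,0,0,0,0,0.064,0,0,0,0,0,0,0.064,0,0,0,0,0,0,0.064,0,0,0,0,0,0,0.064,0,0,0,0,0,0,0.064,0,0,0,0,0,0,0.064,0,0,0,0,0,0]' >/dev/null; python3 - <<'E'
from fen import *
st(); s=arm.read_state()
im=viewer.grab_frame("wrist"); cv2.imwrite("pics/c15.png",cv2.resize(im[50:240,230:400],None,fx=3.1,fy=3.1,interpolation=cv2.INTER_CUBIC))
for d in masks_of("wrist","plate_center")[:1]: print(d["rect"],rect("wrist",d["mask"],.037,s))
P=np.array([.5677,.0463,0]);Q=R.from_euler("z",1.85,degrees=True)
for nm,y,z in [("far in",.0485,.029),("near in top",-.0485,.029),("plate far",.045,.037),("plate near",-.045,.037)]:
    print(nm,proj("wrist",P+Q.apply([0,y,z]),s))
fences(im,s,(60,225,255,365))
E
```

```text
t 16.38 p [ 0.5693 -0.0143  0.1127] xdeg 1.8 z [ 0.002  0.    -1.   ] F [ 0.9  0.6 -0.4] gap 0.0643
[276.5, 83.5, 351.5, 212.7] (((568.376220703125, 43.35926818847656), (50.88688659667969, 88.4374771118164), 1.683532953262329), array([0.5682874, 0.0459438, 0.037    ]))
far in [[315.24743053  73.97519171]]
near in top [[315.6036318  211.55276827]]
plate far [[315.24579737  78.06536366]]
plate near [[315.58605161 209.10576665]]
[295  66  42  11 434] [566.6  96.5  29. ]
[267  76  10  27 244] [535.8  84.   29. ]
[356  76   9  27 238] [597.7  85.8  29. ]
[280  84  72 137 956] [560.9  14.5  29. ]
[270 188  10  24 230] [538.3   6.2  29. ]
[353 188   9  24 190] [600.3   8.   29. ]
[294 196  15   6  50] [557.    6.6  29. ]
```

View pics/c15.png

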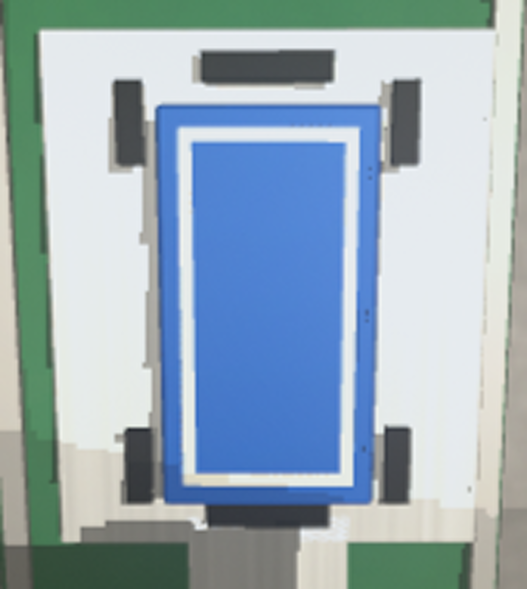

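```bash
python3 - <<'E'
from fen import *
s=arm.read_state(); im=viewer.grab_frame("wrist")
Q=R.from_euler("z",1.8,degrees=True)
for nm,zn in [("flat",.037),("on near fence",.043)]:
    P=np.array([.568,.0436,0])
    c=[P+Q.apply([sx*.025,y,z]) for y,z in((.045,.037),(-.045,zn)) for sx in(-1,1)]
    u=proj("wrist",np.array(c),s); print(nm,np.round(u,1).tolist(),"w",u[1,0]-u[0,0],u[3,0]-u[2,0])
h=cv2.cvtColor(im,cv2.COLOR_BGR2HSV);m=cv2.inRange(h,(100,80,40),(125,255,255))
for r in (90,100,200,207):
    k=np.where(m[r,265:370])[0]+265; print(r,k.min(),k.max(),k.max()-k.min()+1)
im=viewer.grab_frame("side"); cv2.imwrite("pics/s15.png",cv2.resize(im[230:320,260:350],None,fx=6,fy=6,interpolation=cv2.INTER_CUBIC))
E
```

```text
flat [[278.6, 82.2], [352.5, 82.2], [281.8, 212.6], [349.8, 212.5]] w 73.9127631334245 68.01073939292752
on near fence [[278.6, 82.2], [352.5, 82.2], [281.1, 214.4], [350.5, 214.3]] w 73.9127631334245 69.3608571387735
90 280 352 73
100 281 352 72
200 282 349 68
207 283 349 67
```

View pics/s15.png

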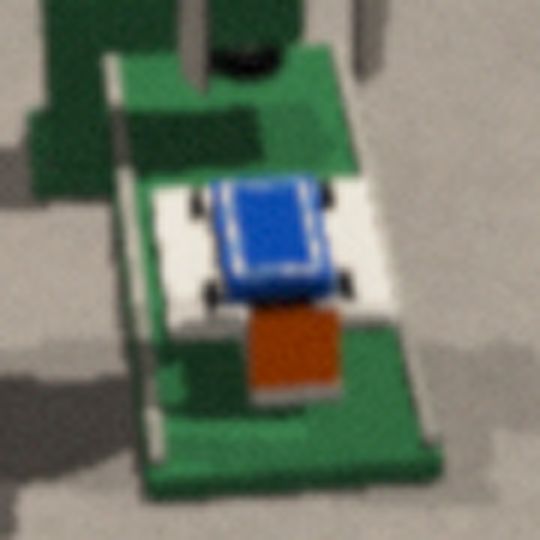

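The plate lies flat inside all the fences, about 2.5 mm toward -y, and the near-end width matches a flat plate. The side view shows it at about (305,268) full-frame. Next I'll shut the fingers and go behind the orange block.

```bash
python3 -c "
from h import *
st();plan([.5715,-.10,.112],1.8);plan([.5715,-.10,-.003],1.8)"; python3 -m crank '[0.03,0.001,0.02,0,0,0,0, 0,0.002,0.045,0,0,0,0, 0,0.002,0.07,0,0,0.002,0, 0,0.002,0.086,0,0,0.002,0, 0,0.002,0.086,0.02,0,0.002,0, 0,0.002,0.086,0.045,0,0.002,0, 0,0.002,0.086,0.07,0,0.002,0, 0,0.002,0.086,0.08,0,0.002,0]' 20; python3 - <<'E'
from fen import *
st();plan([.5715,-.10,-.003],1.8)
E
```

```text
t 16.58 p [ 0.5693 -0.0145  0.1128] xdeg 1.79 z [ 0.002  0.    -1.   ] F [-0.  -0.1 -0.4] gap 0.0641
shift [-0.0005  0.0855  0.0007] rotvec [-0.0002 -0.0018 -0.0003] steps 2.1 0.0
shift [-0.0007  0.0856  0.1157] rotvec [-0.0002 -0.0018 -0.0003] steps 3.5 0.0
time: 17.25
ee_pos: [0.5713, -0.0998, 0.0292]
eef_rot: [1.0, 0.015, -0.001, -0.001]
ft_force: [-0.4, -0.1, -1.0]
finger_gap: 0.0144
t 17.25 p [ 0.5713 -0.0998  0.0292] xdeg 1.75 z [-0.002  0.002 -1.   ] F [-0.4 -0.1 -1. ] gap 0.0144
shift [0.0003 0.0003 0.0322] rotvec [-0.0022  0.0018 -0.0008] steps 0.8 0.0
```

```bash
python3 -m crank '[0,0,0,0.01,-0.002,0.002,-0.001, 0,0,0,0.02,-0.002,0.002,-0.001, 0,0,0,0.029,-0.002,0.002,-0.001, 0,0,0,0.032,-0.002,0.002,-0.001, 0,0,0,0.032,-0.002,0.002,-0.001, 0,0,0,0.032,-0.002,0.002,-0.001, 0,0,0,0.032,-0.002,0.002,-0.001, 0,0,0,0.032,-0.002,0.002,-0.001]'; python3 - <<'E'
from fen import *
st()
im=viewer.grab_frame("side"); cv2.imwrite("pics/s16.png",cv2.resize(im[210:340,240:390],None,fx=4.5,fy=4.5,interpolation=cv2.INTER_CUBIC))
im=viewer.grab_frame("wrist"); cv2.imwrite("pics/w16.png",im)
E
```

```text
time: 17.92
ee_pos: [0.5722, -0.1, -0.0018]
eef_rot: [1.0, 0.016, 0.001, 0.0]
ft_force: [0.3, 0.3, -0.3]
finger_gap: 0.0006
t 17.92 p [ 0.5722 -0.1    -0.0018] xdeg 1.81 z [ 0.002 -0.    -1.   ] F [ 0.3  0.3 -0.3] gap 0.0006
```

View pics/s16.png

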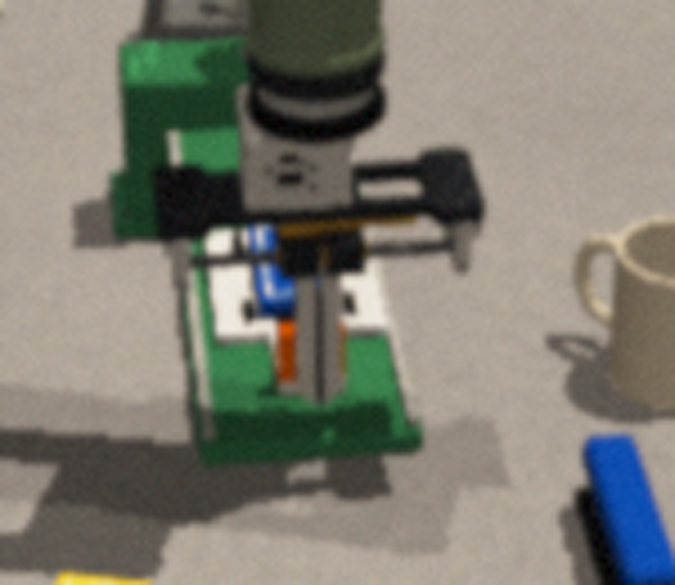

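View pics/w16.png

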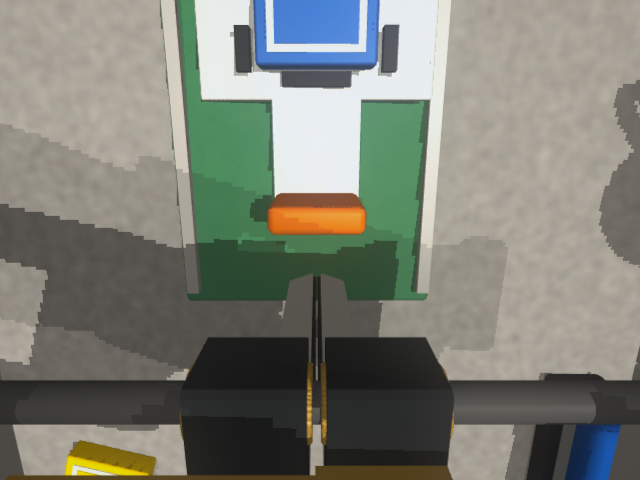

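The shut fingers at (317,285) are centred behind the block at (317,220). Pushing now.

```bash
python3 -m crank '[0,0,-0.008,0,0,0,0, 0,0,-0.016,0,0,0,0, 0,0,-0.026,0,0,0,0, 0,0,-0.04,0,0,0,0, 0,0,-0.056,0,0,0,0, 0,0,-0.072,0,0,0,0, 0,0,-0.088,0,0,0,0, 0,0,-0.1,0,0,0,0]'; python3 -m crank '[0,0,-0.01,0,0,0,0, 0,0,-0.018,0,0,0,0, 0,0,-0.024,0,0,0,0, 0,0,-0.029,0,0,0,0, 0,0,-0.032,0,0,0,0, 0,0,-0.034,0,0,0,0, 0,0,-0.034,0,0,0,0, 0,0,-0.034,0,0,0,0]'; python3 - <<'E'
from fen import *
st()
im=viewer.grab_frame("top"); cv2.imwrite("pics/t17.png",cv2.resize(im[190:310,190:350],None,fx=4.5,fy=4.5,interpolation=cv2.INTER_CUBIC))
im=viewer.grab_frame("wrist"); cv2.imwrite("pics/w17.png",im)
E
```

```text
time: 18.68
ee_pos: [0.5687, 0.002, -0.0018]
eef_rot: [1.0, 0.016, 0.001, 0.0]
ft_force: [0.2, -2.6, 0.1]
finger_gap: 0.0007
time: 19.35
ee_pos: [0.5673, 0.0361, -0.002]
eef_rot: [1.0, 0.016, 0.001, -0.0]
ft_force: [-0.4, -0.1, 0.1]
finger_gap: 0.0005
t 19.35 p [ 0.5673  0.0361 -0.002 ] xdeg 1.86 z [ 0.002  0.    -1.   ] F [-0.4 -0.1  0.1] gap 0.0005
```

View pics/t17.png

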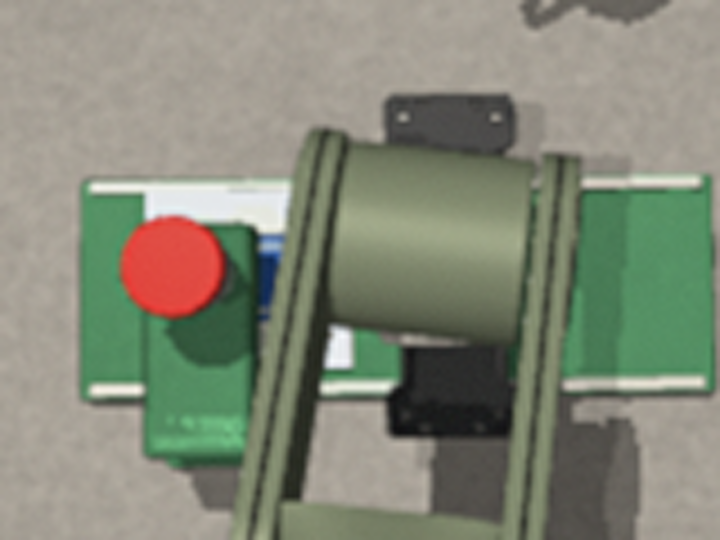

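View pics/w17.png

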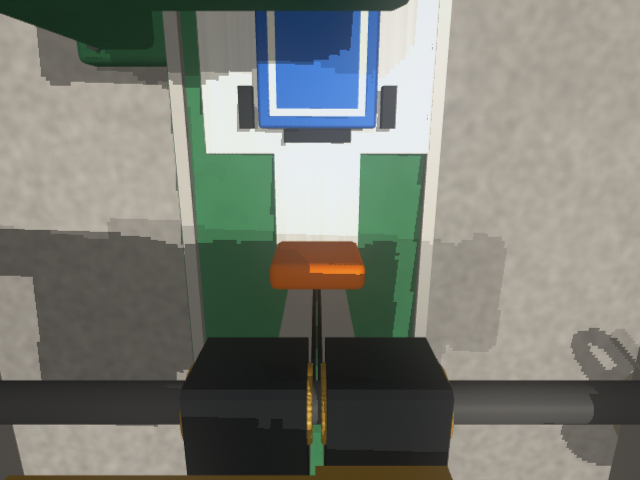

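The push is working: the pocket is at y≈0.158 and the plate still sits between the fences at (317,100). I'll continue slowly until it stops.

```bash
python3 -m crank '[0,0,-0.002,0,0,0,0, 0,0,-0.004,0,0,0,0, 0,0,-0.006,0,0,0,0, 0,0,-0.008,0,0,0,0, 0,0,-0.01,0,0,0,0, 0,0,-0.012,0,0,0,0, 0,0,-0.013,0,0,0,0, 0,0,-0.014,0,0,0,0]'; python3 -m crank '[0,0,-0.0005,0,0,0,0, 0,0,-0.001,0,0,0,0, 0,0,-0.0015,0,0,0,0, 0,0,-0.002,0,0,0,0, 0,0,-0.0025,0,0,0,0, 0,0,-0.003,0,0,0,0, 0,0,-0.0035,0,0,0,0, 0,0,-0.004,0,0,0,0]'
```

```text
time: 20.12
ee_pos: [0.5669, 0.0501, -0.0021]
eef_rot: [1.0, 0.016, 0.001, 0.0]
ft_force: [0.0, -2.2, -1.0]
finger_gap: 0.0005
time: 20.78
ee_pos: [0.5668, 0.0518, -0.002]
eef_rot: [1.0, 0.017, 0.001, 0.002]
ft_force: [0.5, -10.2, -0.7]
finger_gap: 0.0006
```

```bash
python3 -m crank '[0,0,-0.001,0,0,0,0, 0,0,-0.002,0,0,0,0, 0,0,-0.003,0,0,0,0, 0,0,-0.004,0,0,0,0, 0,0,-0.004,0,0,0,0, 0,0,-0.004,0,0,0,0, 0,0,-0.004,0,0,0,0, 0,0,-0.004,0,0,0,0]';  python3 - <<'E'
from fen import *
st()
im=viewer.grab_frame("side"); cv2.imwrite("pics/s18.png",cv2.resize(im[180:320,230:400],None,fx=4.5,fy=4.2,interpolation=cv2.INTER_CUBIC))
im=viewer.grab_frame("top")
print(tip_of("top","cap_top")[0]["xy"])
for d in masks_of("top","knob")[:2]+masks_of("top","cap_top")[:2]: print(d["rect"],rect("top",d["mask"],.198))
m=cv2.inRange(cv2.cvtColor(im,cv2.COLOR_BGR2HSV),(0,160,120),(5,255,255)); m[:,:180]=0;m[:,270:]=0
cs,_=cv2.findContours(m,cv2.RETR_EXTERNAL,cv2.CHAIN_APPROX_NONE);k=max(cs,key=cv2.contourArea);c,r=cv2.minEnclosingCircle(k);print(c,r,at_z("top",c,.198),cv2.fitEllipse(k), at_z("top",cv2.fitEllipse(k)[0],.198))
E
```

```text
time: 21.45
ee_pos: [0.5668, 0.0515, -0.002]
eef_rot: [1.0, 0.017, 0.001, 0.005]
ft_force: [0.1, -13.3, 1.1]
finger_gap: 0.0007
t 21.45 p [ 0.5668  0.0515 -0.002 ] xdeg 1.94 z [ 0.001 -0.011 -1.   ] F [  0.1 -13.3   1.1] gap 0.0007
[231.3, 248.8]
[216.8, 238.5, 240.7, 261.5] (((562.252685546875, 174.01315307617188), (48.02989959716797, 49.024261474609375), 46.391319274902344), array([0.56233052, 0.17439832, 0.198     ]))
[216.7, 237.9, 237.5, 258.4] (((561.0980224609375, 175.09146118164062), (51.21420669555664, 49.01736068725586), 46.39436721801758), array([0.56114589, 0.17525738, 0.198     ]))
(228.0, 249.0) 11.401854515075684 [[0.56162504 0.17455999 0.198     ]] ((228.1678466796875, 248.91847229003906), (20.883590698242188, 21.391159057617188), 74.55719757080078) [[0.56181627 0.17418927 0.198     ]]
```

View pics/s18.png

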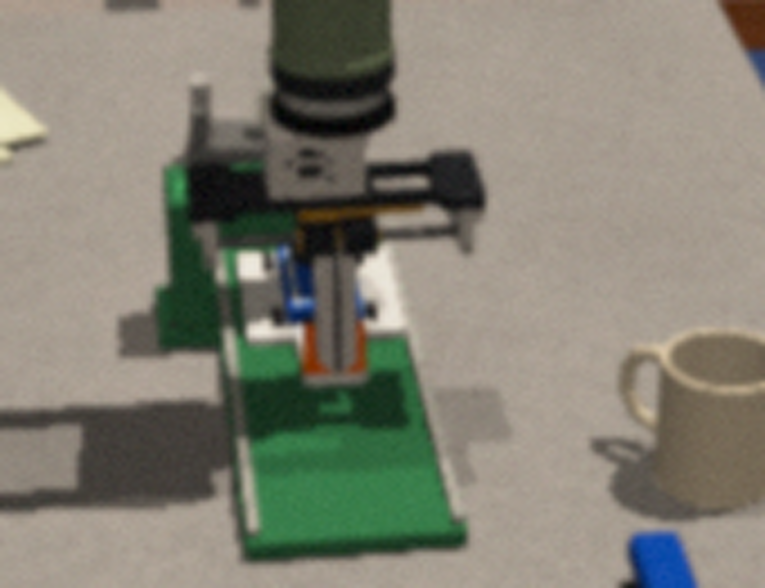

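The tray is home: it moved 0 mm further at 13 N, and the pocket's y≈0.174 matches the knob's y≈0.1745. I'll back off, rise and go over the knob.

```bash
python3 -m crank '[0,0,0.01,0,0,0,0, 0,0,0.03,0,0.01,0,0, 0,0,0.06,-0.005,0.01,0,0, 0,0,0.08,-0.03,0.01,0,0, 0,0,0.085,-0.065,0.01,0,0, 0,0,0.085,-0.1,0.01,0,0, 0,0,0.085,-0.135,0.01,0,0, 0,0,0.085,-0.17,0.01,0,0]'; python3 -c "
from h import *
st();plan([.5625,.1745,.24],1.85);plan([.5625,.1,.27],1.85)"
```

```text
time: 22.37
ee_pos: [0.5691, -0.031, 0.1704]
eef_rot: [1.0, 0.017, 0.0, -0.001]
ft_force: [-0.4, -0.1, 0.0]
finger_gap: 0.0006
t 22.37 p [ 0.5691 -0.031   0.1704] xdeg 1.92 z [ 0.001  0.002 -1.   ] F [-0.4 -0.1  0. ] gap 0.0006
shift [ 0.0003 -0.2057 -0.0693] rotvec [-0.0015 -0.0009  0.0012] steps 5.2 0.0
shift [-0.0021 -0.1313 -0.0994] rotvec [-0.0015 -0.0009  0.0012] steps 3.9 0.0
```

```bash
python3 -m crank '[0,0,-0.005,-0.035,0,0,0, 0,0,-0.025,-0.065,0,0,0, 0,0,-0.055,-0.07,0,0,0, 0,0,-0.085,-0.07,0,0,0, 0,0,-0.11,-0.07,0,0,0, 0,0,-0.11,-0.07,0,0,0, 0,0,-0.11,-0.07,0,0,0, 0,0,-0.11,-0.07,0,0,0]'; python3 - <<'E'
from fen import *
st(); s=arm.read_state()
im=viewer.grab_frame("wrist"); cv2.imwrite("pics/w19.png",im)
for d in tip_of("wrist","cap_top"): print(d["confidence"],d["xy"],at_z("wrist",d["xy"],.198,s))
m=cv2.inRange(cv2.cvtColor(im,cv2.COLOR_BGR2HSV),(0,160,100),(5,255,255))
cs,_=cv2.findContours(m,cv2.RETR_EXTERNAL,cv2.CHAIN_APPROX_NONE);k=max(cs,key=cv2.contourArea);c,r=cv2.minEnclosingCircle(k);print(c,r,at_z("wrist",c,.198,s))
im=viewer.grab_frame("top"); cv2.imwrite("pics/t19.png",cv2.resize(im[190:310,190:350],None,fx=4.5,fy=4.5,interpolation=cv2.INTER_CUBIC))
im=viewer.grab_frame("side"); cv2.imwrite("pics/s19.png",cv2.resize(im[180:320,230:400],None,fx=4.5,fy=4.2,interpolation=cv2.INTER_CUBIC))
E
```

```text
time: 23.03
ee_pos: [0.5651, 0.0788, 0.2403]
eef_rot: [1.0, 0.017, 0.0, -0.001]
ft_force: [0.1, -0.2, 0.9]
finger_gap: 0.0006
t 23.03 p [0.5651 0.0788 0.2403] xdeg 1.93 z [ 0.     0.002 -1.   ] F [ 0.1 -0.2  0.9] gap 0.0006
0.66 [321.0, 89.8] [[0.56561847 0.1743976  0.198     ]]
(318.5, 90.77906799316406) 44.048919677734375 [[0.56413321 0.17379253 0.198     ]]
```

View pics/w19.png

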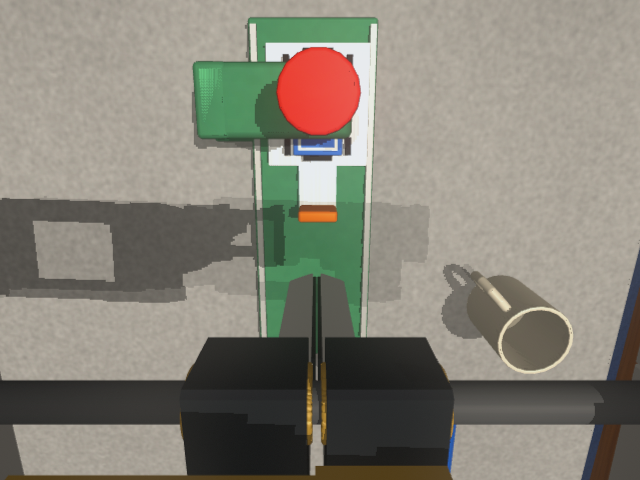

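View pics/s19.png

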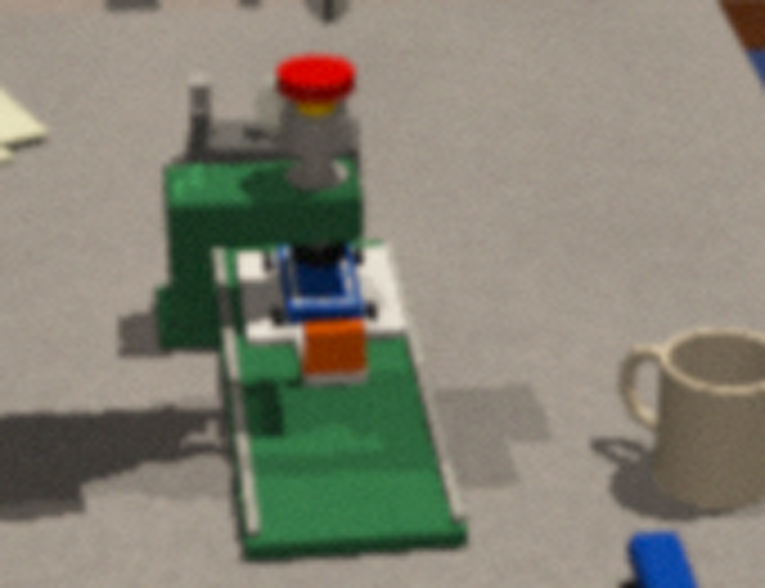

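The side view shows the knob at (300,198), the yellow stem visible below it, the pad above the blue plate and the tray home. Cap centre is ≈(0.5635, 0.174), within 2 mm of the top-camera value.

```bash
python3 - <<'E'
from h import *
s=arm.read_state(); im=viewer.grab_frame("wrist")
for d in tip_of("wrist","push_block"): print(d["confidence"],d["xy"],at_z("wrist",d["xy"],.0405,s))
plan([.5635,.174,.19],1.85)
E
python3 -m crank '[0,0,-0.02,0,0,0,0, 0,0,-0.05,0,0,0,0, 0,0.0015,-0.08,0,0,0,0, 0,0.0015,-0.095,0.01,0,0,0, 0,0.0015,-0.095,0.03,0,0,0, 0,0.0015,-0.095,0.045,0,0,0, 0,0.0015,-0.095,0.05,0,0,0, 0,0.0015,-0.095,0.05,0,0,0]';  python3 - <<'E'
from fen import *
st();plan([.5635,.174,.165],1.85)
im=viewer.grab_frame("side"); cv2.imwrite("pics/s20.png",cv2.resize(im[140:280,230:400],None,fx=4.5,fy=4.2,interpolation=cv2.INTER_CUBIC))
E
```

```text
0.81 [314.1, 211.7] [[0.56420152 0.06576949 0.0405    ]]
shift [ 0.0011 -0.0959  0.0506] rotvec [-0.0016 -0.0006 -0.0003] steps 2.6 0.0
time: 24.0
ee_pos: [0.5626, 0.1726, 0.1886]
eef_rot: [1.0, 0.016, -0.002, -0.001]
ft_force: [0.1, -0.1, 0.7]
finger_gap: 0.0005
t 24.0 p [0.5626 0.1726 0.1886] xdeg 1.81 z [-0.003  0.001 -1.   ] F [ 0.1 -0.1  0.7] gap 0.0005
shift [ 0.001  -0.0014  0.0236] rotvec [-0.0011  0.0034 -0.0008] steps 0.6 0.0
```

View pics/s20.png

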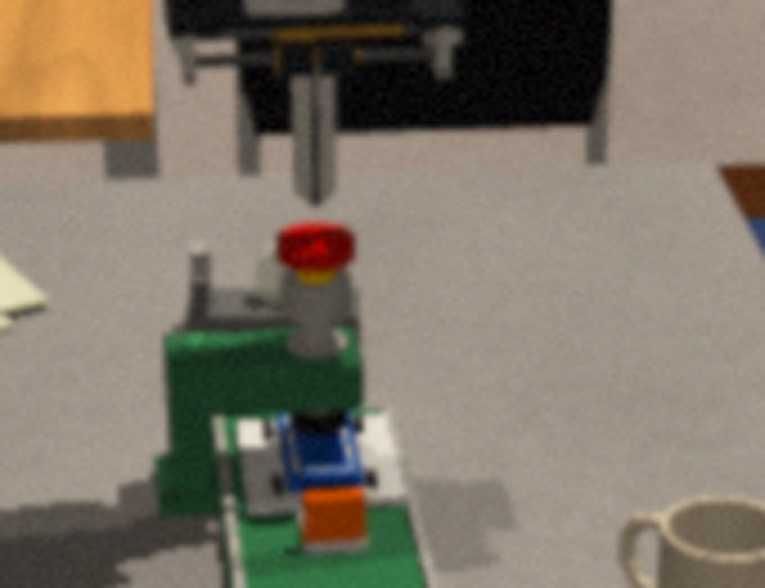

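The fingertips at (300,189) are centred above the knob at (300,199). The block's y of 0.0658 equals the ram's y minus 0.108, so the tray is home. Descending.

```bash
python3 -m crank '[0,0.001,-0.001,0.004,-0.001,0.003,0, 0,0.001,-0.001,0.008,-0.001,0.003,0, 0,0.001,-0.001,0.012,-0.001,0.003,0, 0,0.001,-0.001,0.016,-0.001,0.003,0, 0,0.001,-0.001,0.019,-0.001,0.003,0, 0,0.001,-0.001,0.021,-0.001,0.003,0, 0,0.001,-0.001,0.022,-0.001,0.003,0, 0,0.001,-0.001,0.022,-0.001,0.003,0]'; python3 -m crank '[0,0,0,0.001,0,0,0, 0,0,0,0.002,0,0,0, 0,0,0,0.003,0,0,0, 0,0,0,0.004,0,0,0, 0,0,0,0.005,0,0,0, 0,0,0,0.006,0,0,0, 0,0,0,0.007,0,0,0, 0,0,0,0.007,0,0,0]';  python3 - <<'E'
from fen import *
st()
im=viewer.grab_frame("side"); cv2.imwrite("pics/s21.png",cv2.resize(im[150:270,250:370],None,fx=5,fy=5,interpolation=cv2.INTER_CUBIC))
E
```

```text
time: 24.72
ee_pos: [0.5643, 0.1736, 0.1677]
eef_rot: [1.0, 0.016, 0.001, -0.0]
ft_force: [0.1, -0.0, 0.3]
finger_gap: 0.0004
time: 25.38
ee_pos: [0.5644, 0.1737, 0.1609]
eef_rot: [1.0, 0.016, 0.001, -0.0]
ft_force: [-0.7, 0.0, 1.2]
finger_gap: 0.0005
t 25.38 p [0.5644 0.1737 0.1609] xdeg 1.8 z [ 0.002  0.    -1.   ] F [-0.7  0.   1.2] gap 0.0005
```

View pics/s21.png

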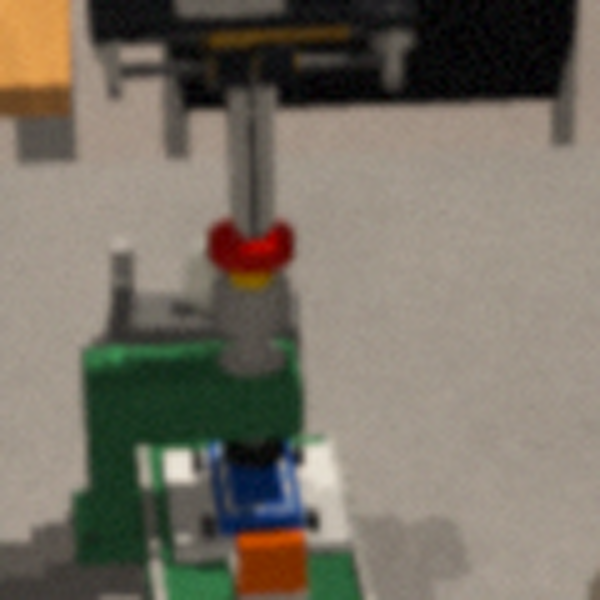

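Fingertips at (300,197) are on, or just about on, the knob. I'll go down in small steps, reading the force as I go.

```bash
python3 -m crank '[0,0,0,0.001,0,0,0, 0,0,0,0.002,0,0,0, 0,0,0,0.003,0,0,0, 0,0,0,0.004,0,0,0, 0,0,0,0.005,0,0,0, 0,0,0,0.006,0,0,0, 0,0,0,0.006,0,0,0, 0,0,0,0.006,0,0,0]'; python3 -m crank '[0,0,0,0.001,0,0,0, 0,0,0,0.002,0,0,0, 0,0,0,0.003,0,0,0, 0,0,0,0.004,0,0,0, 0,0,0,0.005,0,0,0, 0,0,0,0.006,0,0,0, 0,0,0,0.006,0,0,0, 0,0,0,0.006,0,0,0]'
```

```text
time: 26.1
ee_pos: [0.5644, 0.1737, 0.1551]
eef_rot: [1.0, 0.016, 0.001, -0.0]
ft_force: [-2.0, -0.5, 3.1]
finger_gap: 0.0005
time: 26.77
ee_pos: [0.5644, 0.1737, 0.1491]
eef_rot: [1.0, 0.016, 0.001, -0.0]
ft_force: [-1.6, -0.8, 3.6]
finger_gap: 0.0008
```

```bash
cat > av.py <<'E'
from h import *
F=[]
for i in range(5):
    im=viewer.grab_frame("side"); F.append(arm.read_state()["ft_force"])
F=np.array(F); st(); print("Fmean",F.mean(0).round(2),"sd",F.std(0).round(2))
import sys
if len(sys.argv)>1: cv2.imwrite(f"pics/{sys.argv[1]}.png",cv2.resize(im[165:265,260:350],None,fx=6,fy=6,interpolation=cv2.INTER_CUBIC))
E
python3 -m crank '[0,0,0,0.001,0,0,0, 0,0,0,0.002,0,0,0, 0,0,0,0.003,0,0,0, 0,0,0,0.003,0,0,0, 0,0,0,0.003,0,0,0, 0,0,0,0.003,0,0,0, 0,0,0,0.003,0,0,0, 0,0,0,0.003,0,0,0]'; python3 av.py s22
```

```text
time: 27.43
ee_pos: [0.5645, 0.1737, 0.1461]
eef_rot: [1.0, 0.016, 0.001, -0.0]
ft_force: [-1.9, -1.2, 4.4]
finger_gap: 0.0006
t 27.68 p [0.5644 0.1737 0.1461] xdeg 1.79 z [ 0.002  0.    -1.   ] F [-1.7 -0.2  4.8] gap 0.0003
Fmean [-2.16 -0.16  4.58] sd [0.28 0.33 0.2 ]
```

View pics/s22.png

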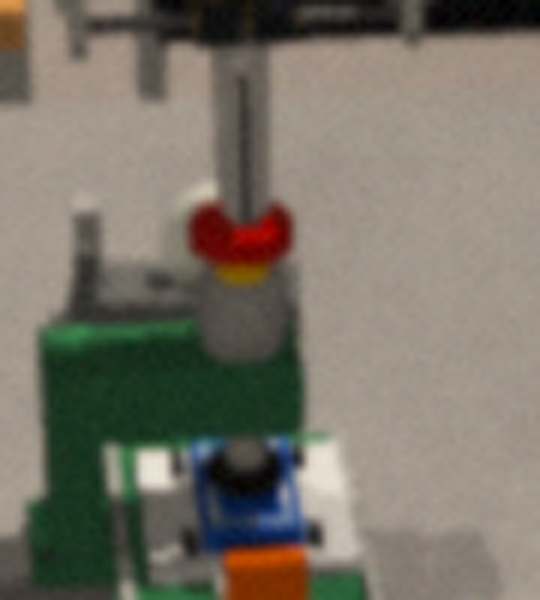

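The pad looks near or on the plate at (300,243), and the stem is still out at 4.6 N. Continuing in 2 mm steps.

```bash
python3 -m crank '[0,0,0,0.001,0,0,0, 0,0,0,0.002,0,0,0, 0,0,0,0.002,0,0,0, 0,0,0,0.002,0,0,0, 0,0,0,0.002,0,0,0, 0,0,0,0.002,0,0,0, 0,0,0,0.002,0,0,0, 0,0,0,0.002,0,0,0]'|grep ee_pos; python3 av.py; python3 -m crank '[0,0,0,0.001,0,0,0, 0,0,0,0.002,0,0,0, 0,0,0,0.002,0,0,0, 0,0,0,0.002,0,0,0, 0,0,0,0.002,0,0,0, 0,0,0,0.002,0,0,0, 0,0,0,0.002,0,0,0, 0,0,0,0.002,0,0,0]' |grep ee_pos; python3 av.py s23
```

```text
ee_pos: [0.5645, 0.1737, 0.1447]
t 28.6 p [0.5645 0.1737 0.1447] xdeg 1.8 z [ 0.002  0.    -1.   ] F [-3.6 -1.6  7.1] gap 0.0004
Fmean [-2.86 -0.88  7.09] sd [0.7  0.66 0.35]
ee_pos: [0.5645, 0.1737, 0.1435]
t 29.52 p [0.5645 0.1737 0.1436] xdeg 1.8 z [ 0.002  0.    -1.   ] F [-3.8 -0.5  7.3] gap 0.0002
Fmean [-3.48 -0.42  7.69] sd [0.48 0.27 0.53]
```

View pics/s23.png

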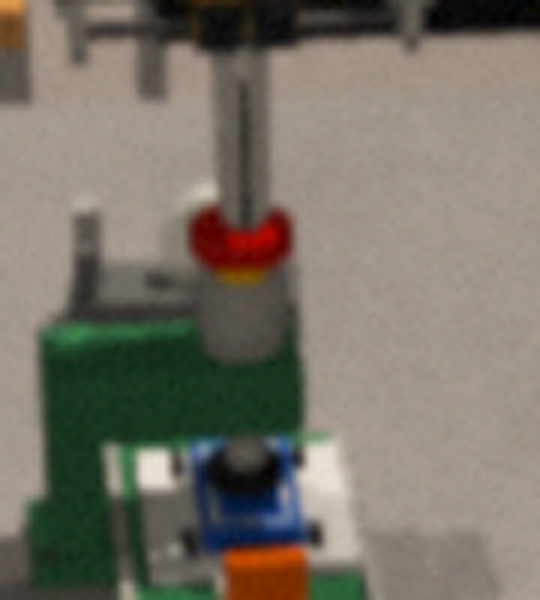

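```bash
python3 -m crank '[0,-0.0005,0,0.001,0,0,0, 0,-0.001,0,0.002,0,0,0, 0,-0.001,0,0.003,0,0,0, 0,-0.001,0,0.003,0,0,0, 0,-0.001,0,0.003,0,0,0, 0,-0.001,0,0.003,0,0,0, 0,-0.001,0,0.003,0,0,0, 0,-0.001,0,0.003,0,0,0]'|grep ee_pos; python3 av.py; python3 -m crank '[0,0,0,0.001,0,0,0, 0,0,0,0.002,0,0,0, 0,0,0,0.003,0,0,0, 0,0,0,0.003,0,0,0, 0,0,0,0.003,0,0,0, 0,0,0,0.003,0,0,0, 0,0,0,0.003,0,0,0, 0,0,0,0.003,0,0,0]' |grep ee_pos; python3 av.py s24
```

```text
ee_pos: [0.5646, 0.1737, 0.1421]
t 30.43 p [0.5646 0.1737 0.1421] xdeg 1.8 z [ 0.005  0.001 -1.   ] F [-1.9 -0.1  8.6] gap 0.001
Fmean [-1.96 -1.08  8.81] sd [0.77 0.65 0.19]
ee_pos: [0.5647, 0.1737, 0.1405]
t 31.35 p [0.5647 0.1737 0.1405] xdeg 1.8 z [ 0.005  0.001 -1.   ] F [-4.5 -0.4  9.5] gap 0.0004
Fmean [-4.15 -0.86  9.85] sd [0.31 0.37 0.45]
```

View pics/s24.png

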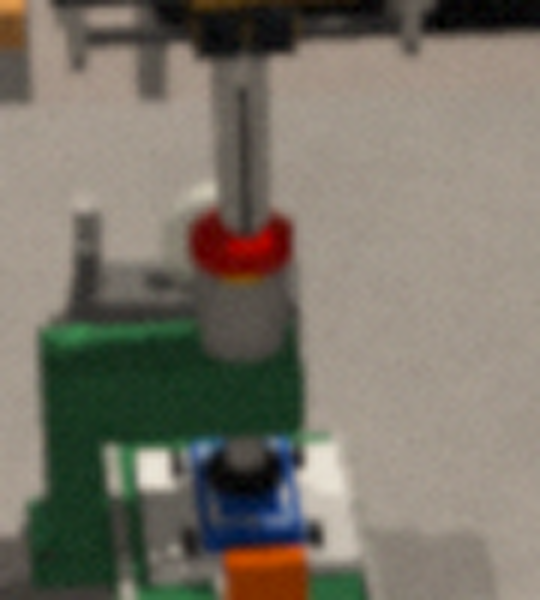

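Force (9.85 N) and travel (from about z 0.146 to 0.1405) both give about 5.5 mm sunk. One last small step, then hold.

```bash
python3 -m crank '[0,-0.0005,0,0.001,0,0,0, 0,-0.001,0,0.002,0,0,0, 0,-0.001,0,0.0025,0,0,0, 0,-0.001,0,0.0025,0,0,0, 0,-0.001,0,0.0025,0,0,0, 0,-0.001,0,0.0025,0,0,0, 0,-0.001,0,0.0025,0,0,0, 0,-0.001,0,0.0025,0,0,0]'|grep ee_pos; python3 av.py s25
```

```text
ee_pos: [0.5647, 0.1737, 0.1399]
t 32.27 p [0.5647 0.1737 0.1399] xdeg 1.81 z [ 0.008  0.001 -1.   ] F [-2.2 -1.8 10.6] gap 0.0004
Fmean [-3.31 -1.16 10.17] sd [0.61 0.48 0.24]
```

View pics/s25.png

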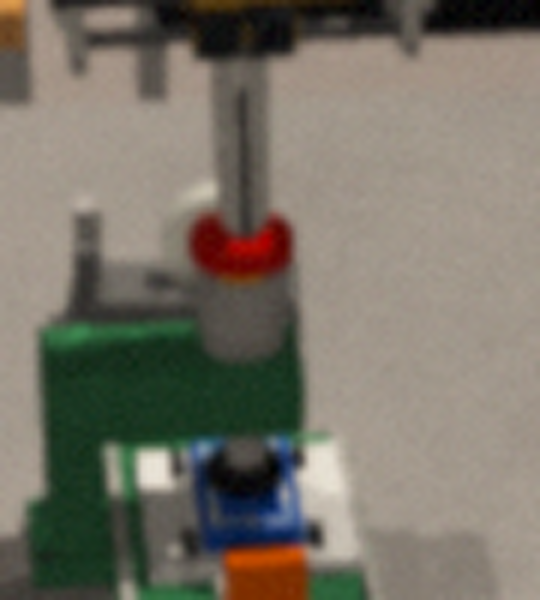

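About 6 mm sunk, so one more millimetre.

```bash
python3 -m crank '[0,0,0,0.001,0,0,0, 0,0,0,0.002,0,0,0, 0,0,0,0.0025,0,0,0, 0,0,0,0.0025,0,0,0, 0,0,0,0.0025,0,0,0, 0,0,0,0.0025,0,0,0, 0,0,0,0.0025,0,0,0, 0,0,0,0.0025,0,0,0]'|grep ee_pos; python3 av.py s26; python3 - <<'E'
from h import *
# heights from the side view at ram axis: cap bottom vs steel cup top
im=viewer.grab_frame("side")
u=proj("side",[[.5635,.174,z] for z in (.176,.160,.150,.037)]); print(u.round(1))
c=int(round(u[0,0])); print(im[195:225,c].tolist())
E
```

```text
ee_pos: [0.5648, 0.1737, 0.139]
t 33.18 p [0.5648 0.1737 0.139 ] xdeg 1.81 z [ 0.008  0.001 -1.   ] F [-4.5 -1.6 11.4] gap 0.0005
Fmean [-4.72 -0.91 10.93] sd [0.53 0.59 0.48]
[[299.9 203. ]
 [300.  208. ]
 [300.  211.1]
 [300.6 244.7]]
[[57, 63, 65], [59, 67, 69], [53, 59, 65], [56, 61, 66], [54, 62, 65], [53, 56, 61], [53, 59, 65], [52, 58, 64], [48, 53, 66], [37, 45, 100], [19, 23, 154], [3, 12, 170], [2, 7, 148], [0, 4, 116], [0, 1, 104], [0, 12, 104], [20, 39, 105], [44, 58, 92], [68, 77, 88], [74, 80, 86], [74, 83, 88], [77, 85, 90], [75, 83, 87], [78, 81, 88], [76, 82, 86], [74, 82, 86], [74, 82, 85], [72, 77, 82], [64, 71, 73], [59, 68, 66]]
```

View pics/s26.png

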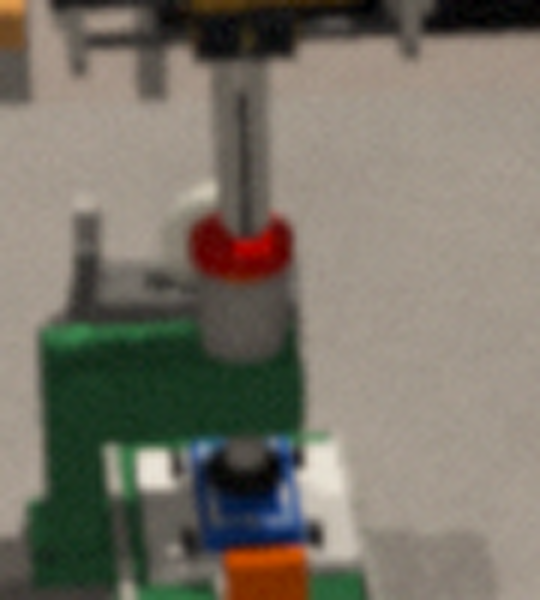

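10.9 N and 7.0 mm of travel agree on half sunk. Camera calls keep the arm's last target, so I'll use them to hold for over 4 s and log.

```bash
python3 - <<'E'
from h import *
Z=[]
for i in range(90):
    im=viewer.grab_frame("side"); s=arm.read_state(); Z.append([s["time"],s["ee_pos"][2],*s["ft_force"]])
Z=np.array(Z)
for k in range(0,90,15): print(Z[k:k+15].mean(0).round(4))
st()
cv2.imwrite("pics/s27.png",cv2.resize(im[160:340,200:440],None,fx=3.3,fy=3.3,interpolation=cv2.INTER_CUBIC))
im=viewer.grab_frame("top"); cv2.imwrite("pics/t27.png",im)
E
```

```text
[33.6333  0.1391 -4.7971 -1.0437 10.5657]
[34.3833  0.139  -4.9671 -0.9723 10.6966]
[35.1333  0.1391 -4.7127 -0.7375 10.7245]
[35.8833  0.139  -4.8778 -1.2257 10.7678]
[36.6333  0.1391 -4.8372 -0.8725 10.8649]
[37.3833  0.1391 -4.7    -0.9865 11.0302]
t 37.73 p [0.5648 0.1737 0.139 ] xdeg 1.81 z [ 0.008  0.001 -1.   ] F [-4.1  0.1 10.6] gap 0.0003
```

View pics/s27.png

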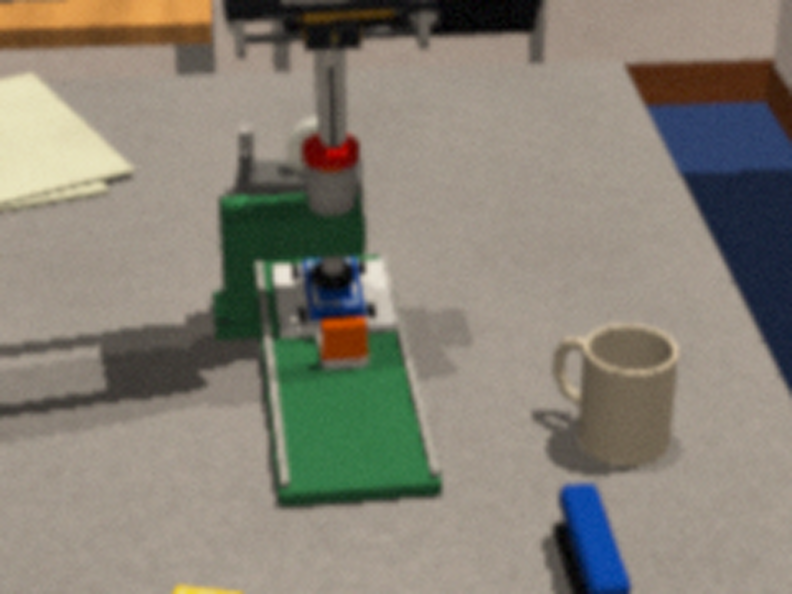

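View pics/t27.png

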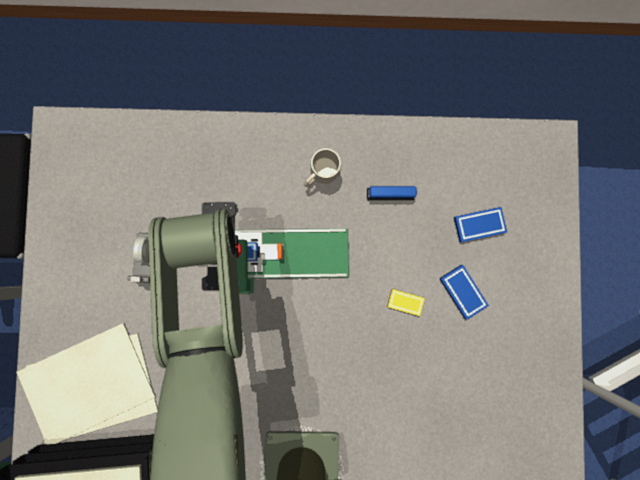

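The press has held steady for 4.5 s. The tray is home, and the yellow plate (406,302), mug (325,165), stapler (392,192) and tape dispenser (140,260) are unmoved. Handing in.

```bash
python3 -c "
from rig import arm
print(arm.job_done())"
```

```text
the job is handed in; nothing more can be done
None
```

The job is handed in at about 38 s. The small blue plate lies flat in the tray's pocket, the tray is fully home, and the knob is still held down with the shut fingertips.

**Last checks**
- **Press:** the force on the knob was a steady 10.6–11.0 N for 4.5 s. That and the measured travel both put the stem about 7 mm in, which is half. The side camera could not confirm this, because the knob's rim hides almost all of the stem.
- **Tray:** it stopped moving at 13 N. The orange block then measured 108 mm short of the ram, as it should when fully home.
- **Bystanders:** the yellow plate, mug, stapler and tape dispenser are at their starting pixels in the top picture.

**What did not agree**
- **First grasp:** the first grip closed above the plate without touching it. The fingertips really sit about 35 mm behind the reported TCP; I corrected for that and the second grip held.
- **Plate position:** the plate ended up about 2.5 mm off centre towards -y, still between the fences.
- **Sideways force:** about 5 N sideways stayed on the knob while it was held.

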